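# Clock the manifold elbow to the fixed pipe

## Task

Put the box key on the square head of the steel elbow and screw the elbow clockwise (seen from above) until its outlet faces straight at the end of the fixed pipe. Press gently, turn the elbow with the key only and do not go past the pipe, because the sealed thread must not be backed off. Then stand the key in its cup again, and leave the loose sockets and the extension bar where they are.

Things in the scene. Friction and masses are not known exactly. Their poses are not given: they have to be found in the camera images.
- key: Dark steel box key standing loose in its cup, mouth down, 88 mm tall, 0.3 kg. Foot: square tube 34 mm tall, 32.5 mm wide, with a square pocket 22.5 mm wide, 24 mm deep, open below, sides parallel to the key's x and y. Then a neck 18 mm thick and from 50 to 88 mm a flat grip. Origin: centre of the mouth (underside); z up through the grip. Keep its push on the elbow under 30 N.
- key_grip (a point): Middle of the key's flat grip, 69 mm above its mouth. The grip is a plate 56 mm long in x, 14 mm thick in y and 38 mm high; axes as the key's.
- holder: The key's cup: a grey plastic round cup, fixed, 40 mm tall, inside diameter 54 mm, floor 4 mm thick. Origin at the centre of its underside on the bench; z up.
- manifold: Fixed aluminium block 90 mm square, 40 mm tall, that the elbow is screwed into; a small gauge at one corner rises to 83 mm above the bench. Origin on the screw axis at bench height; z up.
- elbow: Bright steel elbow: upright hub 36 mm thick, 34 mm tall, outlet tube to one side, square head on top. Origin: screw axis at the hub's underside, 50 mm above the bench; z up, x along the outlet. Screws clockwise from above (sinks 8 mm a turn), steady friction about 0.12 N m, stays where left, no stop near the goal. At the start the outlet is 0.75 to 1.55 rad short (counter-clockwise) of the pipe.
- head_top (a point): Centre of the top of the elbow's square head, on the screw axis, about 104 mm above the bench. Head 20 mm square, 18 mm high, plus a 17 mm square lead 2 mm high on top; the hub's flat shoulder, 20 mm below this point, is where the seated key rests. The square's angle about the axis is NOT measured and differs each time: these axes follow the outlet only. The seated key has about 7 degrees of play each way.
- outlet (a point): Centre of the elbow's outlet face, 60 mm from the screw axis, about 68 mm above the bench; its x points out of the outlet. The outlet tube ends in a collar 26 mm in diameter.
- pipe_end: Fixed level steel pipe, 20 mm thick, its axis 66 mm above the bench, in a clamp (top 80 mm high) on a post 130 mm from the screw axis. Origin: on the elbow's screw axis at bench height; x points from there along the pipe, whose open end (collar 26 mm in diameter) lies 85 mm from the axis; z up.
- socket_wide: A loose bright steel socket standing upright, diameter 44 mm, 42 mm tall; origin at the centre of its underside, z up. Not to be disturbed.
- socket_tall: A loose dark steel socket standing upright, diameter 30 mm, 45 mm tall; origin at the centre of its underside, z up. Not to be disturbed.
- socket_small: A loose bright steel socket standing upright, diameter 26 mm, 30 mm tall; origin at the centre of its underside, z up. Not to be disturbed.
- socket_black: A loose dark steel socket standing upright, diameter 36 mm, 42 mm tall; origin at the centre of its underside, z up. Not to be disturbed.
- extension: A loose steel extension bar lying beside the cup, 135 mm long in its x, 22 mm thick at its head; origin under its middle. Not to be disturbed.
There are look-alikes about, which are no part of the job. What is shaped like the manifold but orange or red is not meant. What is shaped like the key but purple is not meant.

How it is judged:
By the outcome, as a careful person would: the job done as asked, in the order asked, and still so for the second after the job is handed in, with the robot touching nothing.
It also fails if it takes over 67 s, if anything falls off the work surface, if the arm or the gripper's body presses on something with over 40 N, if the wrist force passes 120 N, or if a joint passes its speed limit or range.

## Robot

A 6-joint arm with a two-finger parallel gripper is mounted at the origin on the work surface. World frame = base frame: x ahead of the robot, y to its left, z up, the work surface at z = 0. Lengths are in m, angles in degrees, forces in N, time in s.
With the tool pointing down it reaches from about 0.4 to 0.825 m from the base axis. Payload 7 kg.
Tool frame: the origin (TCP) lies at the very end of the fingers, on their centre line; the grasp point (between the pads) lies 19 mm behind it; x points along the fingers, y is the direction in which the jaws open and shut, and the axes are right-handed (so a half turn about x gives the same grasp; the last joint's range is limited). The gripper opens to 88 mm and grips with 3 to 60 N. Pads are 19 mm wide; open, the fingers measure 130 mm over their backs; the gripper's body (78 mm by 193 mm) begins 47 mm behind the grasp point.
Start: joints at [-50.415, 20.546, 0.682, 0, -70.136, -16.507], TCP at [0.265, -0.621, 0.195] pointing down, gripper open.
Joint ranges: [-176.03, 176.03], [-82.01, 121.73], [-58.28, 71.71], [-173.87, 95.51], [-174.79, -0.11], [-173.66, 173.66]. Speed limits (degrees/s): [136.94, 136.94, 172.46, 180, 180, 180].

## Interface

Orientations are given as [roll, pitch, yaw] about the fixed x, y, z axes, in that order (R = Rz(yaw) Ry(pitch) Rx(roll)).
In Python, from plant import * gives the robot as it stands. The module is installed in compiled form; this text tells all that it offers.
- The arm moves only by the shell command python3 -m creep 'ROWS' [FORCE]. ROWS is a JSON object of lists of equal length, an entry for each row: "jaw": the closure, from -1 (fully open) to 1 (shut); "translation": the shift along the tool's x, y, z in m, a list of three; "roll": the turn about the tool's x in rad. A call has exactly 10 rows; each row shifts and turns the commanded pose from where the row before left it, along the tool's axes as they then stand; what a row does not reach is not made up. A row lasts 1/10 s, in which the tool goes at most 50 mm and 8.59 degrees, less where a joint would pass 70% of its speed; a pose out of reach is approached as far as the arm can. A call with a gripper value outside its range is refused whole. The fingers move at their own pace and stop on an object; FORCE is the grip in N (left out, the last holds). Time passes only in rows, so rows that do not move let the fingers close, or fill a call up. It gives the time, the measured TCP pose, the force and the opening at its end, in the units of the state.
- get_state(): the state, without advancing time (a new reading comes with each control period).
- capture(name): name is "side" or "top"; returns a dict with "image" (400x640x3 uint8, red, green, blue), "fovy" (degrees; the focal length in pixels is half the picture's height over the tangent of half this angle, whatever the lens; pixels are square), "cx", "cy" (the principal point, pixels), "pose" (4x4, takes a point from camera to world coordinates). Camera axes: x right, y up, looking along -z (the intrinsics and any distortion apply to the point x, -y, -z); pixel columns grow to the right and rows downward; lengths in m; the calibration is good to about 2 mm. A picture is of the moment at which its call begins. There is no depth.
- close_job(): hands the job in, once; it reports no verdict.
The state is a dict: "time_s": time; "joints": joint angles; "qd": joint speeds; "joint_torque": joint torques, N m; "tcp_pos": TCP position; "eef_rot": TCP orientation; "contact_force": force on the tool from outside, world axes, zero at the start; "moment": the same for the moment, N m; "gripper_width": finger opening in m.
Only numpy, scipy, OpenCV 4.12 (cv2) and the standard library are available. Lean on these libraries where they do the work, as an engineer would, in place of code of your own. Each camera call takes 0.05 s, during which the arm holds its last target.

## Working session

There is one attempt and no reset: what is moved stays moved. The work goes in short steps, Python scripts to look and compute and a shell command to move; the robot and the scene stay as the last step left them, time stands still between calls to the robot, and variables do not carry over. Pictures are saved under pics/ and viewed, and the job is handed in when it is done.

```bash
mkdir -p pics; cat > h.py <<'E'
from plant import *
import numpy as np, cv2, json
def snap(n,f):
    c=capture(n); cv2.imwrite(f'pics/{f}.png',c['image'][:,:,::-1]); np.savez(f'pics/{f}.npz',**{k:np.array(v) for k,v in c.items()}); return c
def load(f): return dict(np.load(f'pics/{f}.npz',allow_pickle=True))
def K(c):
    f=200/np.tan(np.radians(float(c['fovy']))/2); return f
def ray(c,u,v):
    f=K(c); d=np.array([(u-float(c['cx']))/f,-(v-float(c['cy']))/f,-1]); P=c['pose']; return P[:3,3],P[:3,:3]@d
def onz(c,u,v,z):
    o,d=ray(c,u,v); return o+d*(z-o[2])/d[2]
def proj(c,p):
    f=K(c);P=c['pose'];q=P[:3,:3].T@(np.asarray(p)-P[:3,3]); return float(c['cx'])+f*q[0]/-q[2], float(c['cy'])-f*q[1]/-q[2]
E
python3 - <<'E'
from h import *
for n in('side','top'):
    c=snap(n,n+'0'); print({k:v for k,v in c.items() if k!='image'})
print(get_state())
E
```

```text
{'fovy': 56.913232918046035, 'cx': 317.69316061462706, 'cy': 196.50101131588607, 'pose': array([[ 0.70714252,  0.35974451, -0.60871451,  0.02421348],
       [-0.7069638 ,  0.34473251, -0.61754489, -0.55932592],
       [-0.0123147 ,  0.86703137,  0.49810135,  0.51250138],
       [ 0.        ,  0.        ,  0.        ,  1.        ]])}
{'fovy': 50.56104316548566, 'cx': 319.16036923465884, 'cy': 204.703537954451, 'pose': array([[-0.0034458 ,  0.98364806, -0.18006838,  0.35527842],
       [-0.99998949, -0.00393393, -0.00235377, -0.07169817],
       [-0.00302366,  0.18005837,  0.98365128,  0.93274327],
       [ 0.        ,  0.        ,  0.        ,  1.        ]])}
{'time_s': 0.1, 'joints': array([-5.04141821e+01,  2.05865389e+01,  6.37984420e-01, -1.70402338e-02,
       -7.01367464e+01, -1.65048171e+01]), 'qd': array([ 0.01417092, -0.11069376,  0.18187418,  0.14036709, -0.07173154,
       -0.02354479]), 'joint_torque': array([-1.14677619e-03, -5.84162092e+01,  2.93754226e+01,  7.01545671e+00,
        1.02279894e-02, -5.04412742e-05]), 'tcp_pos': array([ 0.26436606, -0.62053368,  0.19421967]), 'eef_rot': array([ 95.86974717,  89.91320749, 118.94494617]), 'contact_force': array([ 0.47773468, -0.28496938,  0.18776776]), 'moment': array([-0.01520264, -0.00719101,  0.0426486 ]), 'gripper_width': 0.08750137456292487}
```

View pics/side0.png

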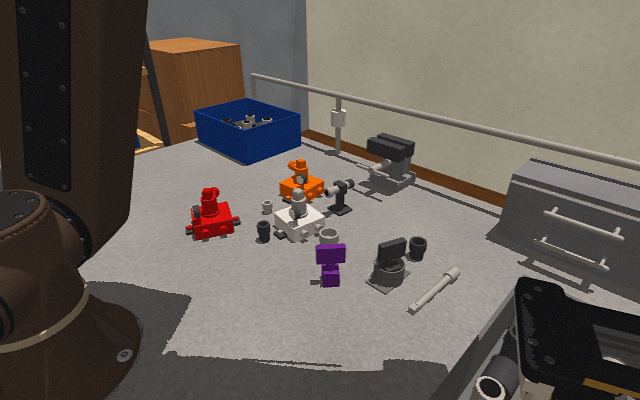

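View pics/top0.png

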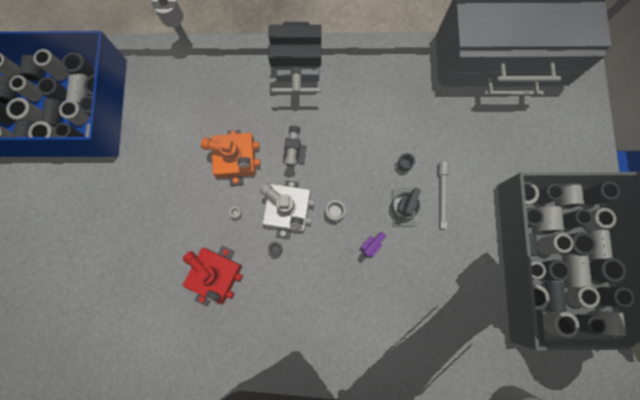

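The top view shows the white manifold at about (287,207), the pipe clamp at (293,145), the key in its cup at (406,205) and the purple look-alike at (373,245). I'll zoom in.

```bash
python3 - <<'E'
from h import *
t=load('top0')['image'];s=load('side0')['image']
def z(im,x0,y0,w,h,k,f): cv2.imwrite(f'pics/{f}.png',cv2.resize(im[y0:y0+h,x0:x0+w],None,fx=k,fy=k,interpolation=cv2.INTER_CUBIC)[:,:,::-1])
z(t,225,115,100,75+50,5-.2,'zt1'); z(t,355,140,100,100,5,'zt2'); z(s,250,160,120,90,6,'zs1'); z(s,350,220,120,90,6,'zs2')
E
```

```text
(no output)
```

View pics/zt1.png

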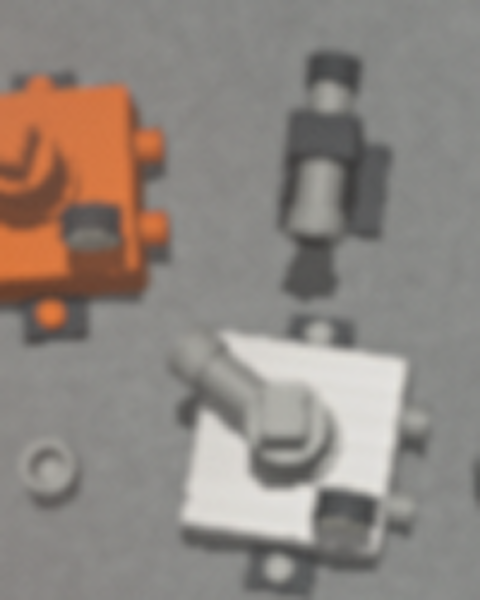

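View pics/zt2.png

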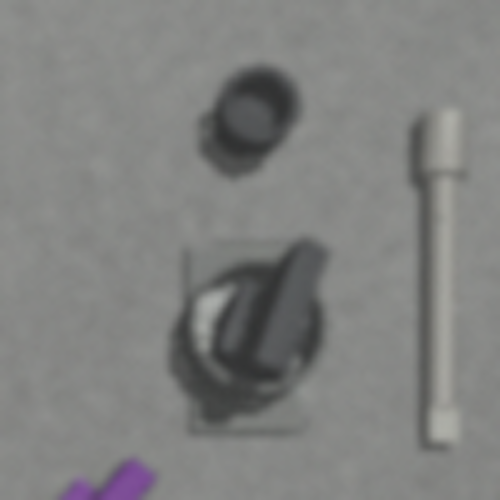

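View pics/zs1.png

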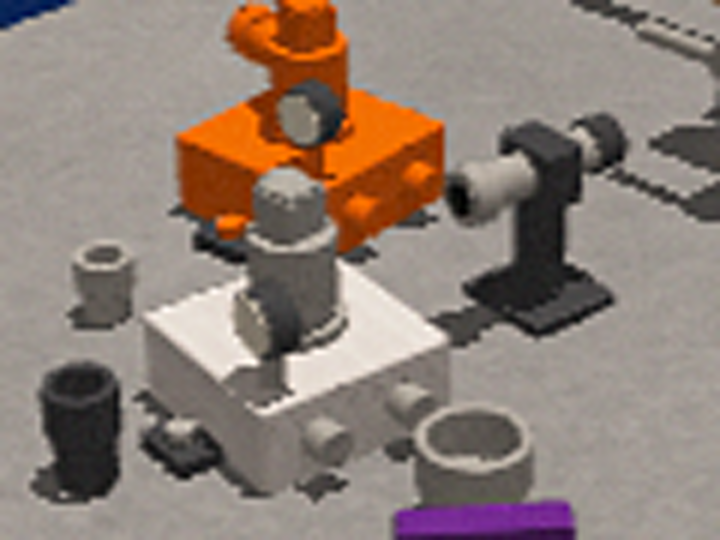

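View pics/zs2.png

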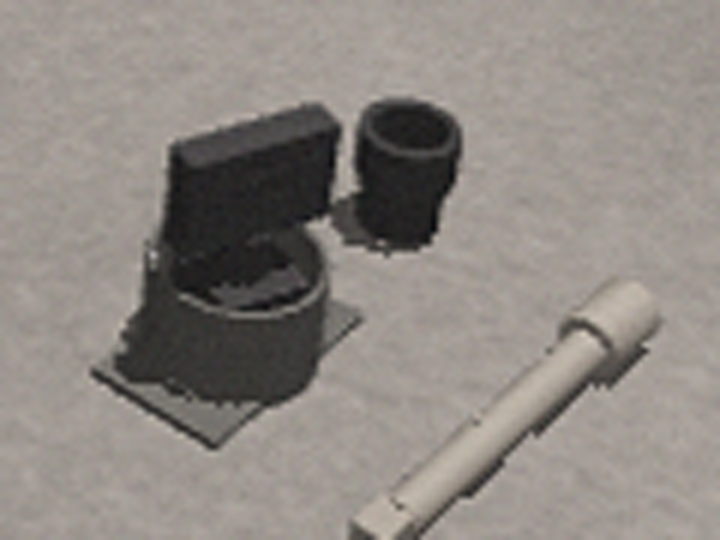

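Zoomed: the head's square looks about aligned with the image axes, at top-view (284,200). The key's grip runs from about (417,189) to (410,214) in the top view. Next, sharper zooms with contrast for measuring.

```bash
python3 - <<'E'
from h import *
def z(n,x0,y0,w,h,k,f,lo,hi):
    im=load(n)['image'][y0:y0+h,x0:x0+w].astype(float); im=np.clip((im-lo)/(hi-lo)*255,0,255).astype(np.uint8)
    im=cv2.resize(im,None,fx=k,fy=k,interpolation=cv2.INTER_CUBIC)
    for i in range(0,w,5): cv2.putText(im,str(x0+i),(int((i+.5)*k),10),0,.35,(255,0,0)); im[:, int((i+.5)*k)]=im[:, int((i+.5)*k)]*0.8
    for i in range(0,h,5): cv2.putText(im,str(y0+i),(0,int((i+.5)*k)),0,.35,(255,0,0)); im[int((i+.5)*k)]=im[int((i+.5)*k)]*.8
    cv2.imwrite(f'pics/{f}.png',im[:,:,::-1])
z('top0',255,175,50,50,12,'a1',60,240)
z('top0',385,180,40,45,13,'a2',10,130)
z('side0',285,180,50,40,14,'a3',60,240)
E
```

```text
(no output)
```

View pics/a1.png

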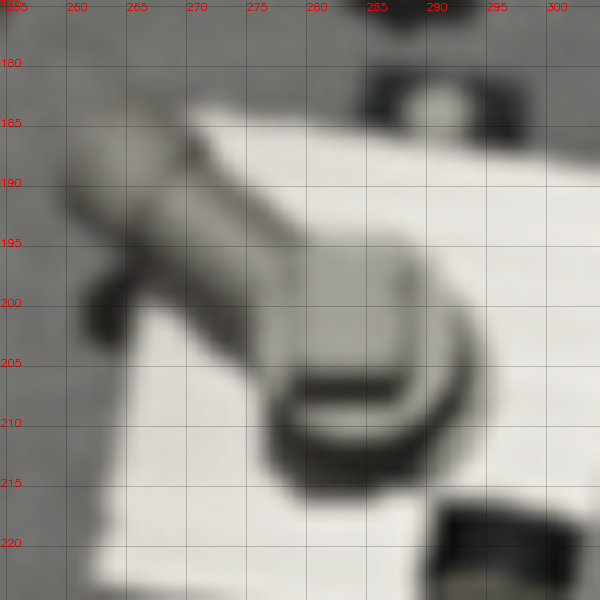

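View pics/a2.png

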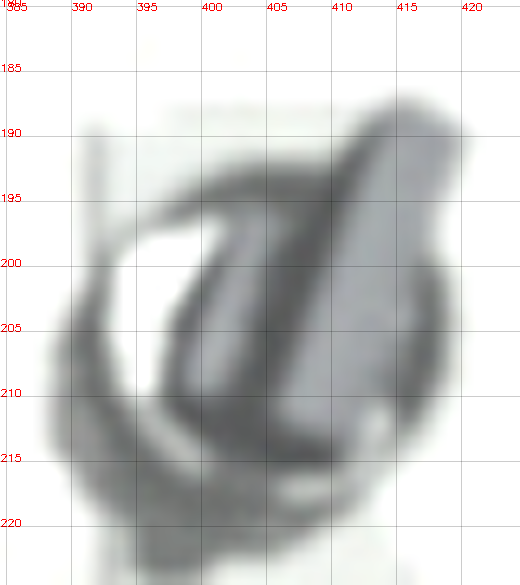

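View pics/a3.png

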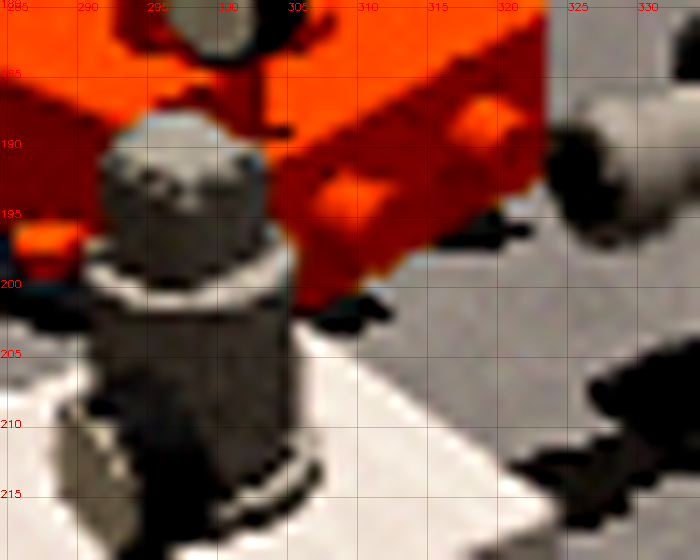

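```bash
cat >> h.py <<'E'
def tri(c1,p1,c2,p2):
    o1,d1=ray(c1,*p1);o2,d2=ray(c2,*p2);d1/=np.linalg.norm(d1);d2/=np.linalg.norm(d2)
    s=np.linalg.lstsq(np.c_[d1,-d2],o2-o1,rcond=None)[0];a=o1+s[0]*d1;b=o2+s[1]*d2
    return (a+b)/2,np.linalg.norm(a-b)
E
python3 - <<'E'
from h import *
np.set_printoptions(precision=4,suppress=True)
t=load('top0');s=load('side0')
print('key top tri',tri(t,(412.5,200.5),s,(392.3,242.4)))
g=[(413.5,188),(419.5,190),(406,211),(410.5,213)]
for p in g: print('  grip cor',onz(t,*p,.092))
for p in [(378.8,244.2),(403,237.2),(406.7,240.8),(380.8,247.5)]: print('  grip side',onz(s,*p,.092))
print('head tri',tri(t,(283.7,200.2),s,(297,190.5)), onz(t,283.7,200.2,.104),onz(s,297,190.5,.104))
# manifold white mask top
hsv=cv2.cvtColor(t['image'],cv2.COLOR_RGB2HSV)
m=((hsv[:,:,2]>190)&(hsv[:,:,1]<40)).astype(np.uint8); m[:, :250]=0;m[:, 330:]=0;m[:175]=0;m[240:]=0
cs,_=cv2.findContours(m,0,2);c=max(cs,key=cv2.contourArea);h=cv2.convexHull(c)
print(cv2.contourArea(h),cv2.approxPolyDP(h,2.5,True)[:,0].tolist())
# pipe open end in top ; zt1 scale 4.8
for n,p in dict(tipL=(285,230),tipR=(343,238),collarL=(290,205),collarR=(350,212),backL=(308,55),backR=(358,62)).items():
    u,v=225+p[0]/4.8,115+p[1]/4.8; print(n,u,v,onz(t,u,v,.066))
# cup rim top view
for p in [(392,207),(419,206),(405,192.5),(405,219)]: print('rim',onz(t,*p,.04))
E
```

```text
key top tri (array([ 0.5174, -0.2587,  0.0885]), np.float64(0.001027100144194552))
  grip cor [ 0.5429 -0.2615  0.092 ]
  grip cor [ 0.5387 -0.2735  0.092 ]
  grip cor [ 0.4956 -0.2443  0.092 ]
  grip cor [ 0.4915 -0.2532  0.092 ]
  grip side [ 0.4908 -0.2462  0.092 ]
  grip side [ 0.5405 -0.266   0.092 ]
  grip side [ 0.5357 -0.2775  0.092 ]
  grip side [ 0.4853 -0.2548  0.092 ]
head tri (array([0.5148, 0.0026, 0.1019]), np.float64(0.004877064049927812)) [0.5164 0.001  0.104 ] [0.5101 0.0009 0.104 ]
699.0 [[272, 185], [308, 190], [304, 217], [292, 215]]
tipL 284.375 162.91666666666669 [0.6043 0.0038 0.066 ]
tipR 296.45833333333337 164.58333333333334 [ 0.6005 -0.0218  0.066 ]
collarL 285.4166666666667 157.70833333333334 [0.6157 0.0017 0.066 ]
collarR 297.9166666666667 159.16666666666669 [ 0.6124 -0.0249  0.066 ]
backL 289.1666666666667 126.45833333333333 [ 0.6855 -0.0056  0.066 ]
backR 299.58333333333337 127.91666666666667 [ 0.6821 -0.0281  0.066 ]
rim [ 0.5131 -0.2254  0.04  ]
rim [ 0.515  -0.2833  0.04  ]
rim [ 0.5447 -0.2545  0.04  ]
rim [ 0.487  -0.2522  0.04  ]
```

```bash
python3 - <<'E'
from h import *
np.set_printoptions(precision=4,suppress=True,linewidth=180)
t=load('top0');g=cv2.cvtColor(t['image'],cv2.COLOR_RGB2GRAY).astype(int)
print('cols 274-294'); 
for r in range(190,214): print(r,g[r,274:295])
s=load('side0');g=cv2.cvtColor(s['image'],cv2.COLOR_RGB2GRAY).astype(int)
print('side 286-308')
for r in range(185,204): print(r,g[r,286:309])
for p in [(264.6,189),(262,187),(267,191)]: 
    q=onz(t,*p,.068); d=q[:2]-[.5164,.001]; print('outlet',q,np.linalg.norm(d),np.degrees(np.arctan2(d[1],d[0])))
from scipy.spatial.transform import Rotation as Ro
st=get_state(); R=Ro.from_euler('xyz',st['eef_rot'],degrees=True).as_matrix(); print(R, st['tcp_pos'])
E
```

```text
cols 274-294
190 [157 176 193 207 215 217 217 216 218 217 217 218 219 217 218 219 219 220 220 220 221]
191 [143 151 166 188 207 217 218 218 219 219 219 220 219 219 220 220 219 220 219 220 219]
192 [146 142 145 161 187 205 214 218 217 219 220 220 220 221 221 221 221 222 221 221 221]
193 [155 148 143 145 159 181 200 209 211 212 213 214 214 216 218 221 221 222 222 222 222]
194 [163 157 150 144 144 155 174 190 197 198 198 199 198 198 203 212 218 220 220 220 221]
195 [164 165 160 151 147 150 162 176 182 183 185 183 183 183 184 194 208 214 218 218 219]
196 [158 162 165 161 155 156 165 172 174 176 178 176 174 173 170 177 193 206 217 220 219]
197 [148 155 161 163 156 154 165 172 174 174 174 172 171 168 159 160 179 198 214 221 221]
198 [137 145 154 160 157 154 165 172 173 174 174 172 170 162 151 152 172 190 205 216 220]
199 [126 136 149 159 159 158 166 172 174 173 173 172 171 163 151 153 170 182 191 203 216]
200 [116 128 149 162 162 162 168 172 174 174 174 173 172 166 155 156 170 178 178 184 203]
201 [109 123 147 164 166 164 167 172 174 174 174 173 172 170 159 158 172 177 168 167 190]
202 [10
[... 2536 characters left out ...]
90 140  88  70  70]
200 [ 70  80  78  71  68  97 161 190 194 106  75  73  82 131 183 184 184 188 153 104  82  72  67]
201 [ 25  33  44  72  80  78  76  96 167 178 191 193 167 186 190 165 146  94  73  87  78  69  67]
202 [33 30 29 33 31 73 82 75 86 85 85 85 87 86 78 87 88 94 95 83 66 68 75]
203 [173  89  33  24  28  68  83  87  87  86  86  87  90  84  87  89  89  94  94  91 199 122  62]
outlet [0.5474 0.0443 0.068 ] 0.05329530899082862 54.41021515886571
outlet [0.5517 0.0499 0.068 ] 0.0602981669442896 54.13915704795343
outlet [0.5431 0.0392 0.068 ] 0.04664944950656182 55.057028312741295
[[-0.0007 -0.3919  0.92  ]
 [ 0.0013  0.92    0.3919]
 [-1.      0.0015 -0.0002]] [ 0.2644 -0.6205  0.1942]
```

```bash
python3 - <<'E'
from h import *
np.set_printoptions(precision=4,suppress=True,linewidth=180)
t=load('top0');s=load('side0')
T=dict(back=(271.9,184.2),right=(309.4,189.4),left=(263.5,224),front=(304.6,230))
S=dict(back=(306.7,203.7),right=(324.7,217),left=(274.5,213.3),front=(293.7,228.3))
a=[];b=[]
for k in T:
    p,q=onz(t,*T[k],.04),onz(s,*S[k],.04);a.append(p);b.append(q);print(k,p,q,tri(t,T[k],s,S[k]))
print(np.mean(a,0),np.mean(b,0))
print('head',onz(t,283.75,199.5,.102),onz(s,297.3,190.6,.104))
# predicted side pixel of head from top
print(proj(s,[.5178,.001,.104]))
# black socket near cup etc: rims
print('pipe end side', onz(s,250+475/6,160+192/6,.066))
E
```

```text
back [0.5642 0.0325 0.04  ] [0.5573 0.0208 0.04  ] (array([0.5672, 0.033 , 0.0304]), np.float64(0.001944835347549243))
right [ 0.5524 -0.0486  0.04  ] [ 0.5448 -0.0536  0.04  ] (array([ 0.5527, -0.0477,  0.0339]), np.float64(0.00253160582924781))
left [0.4775 0.0489 0.04  ] [0.4733 0.044  0.04  ] (array([0.4779, 0.0497, 0.0354]), np.float64(0.0005417068508803384))
front [ 0.4643 -0.0385  0.04  ] [ 0.4634 -0.0358  0.04  ] (array([ 0.4632, -0.0379,  0.0413]), np.float64(0.002316383487341392))
[ 0.5146 -0.0014  0.04  ] [ 0.5097 -0.0061  0.04  ]
head [0.5182 0.0011 0.102 ] [0.5103 0.     0.104 ]
(np.float64(299.43065655227394), np.float64(189.318156460833))
pipe end side [ 0.6054 -0.0105  0.066 ]
```

```bash
python3 -m creep '{"jaw":[-1,-1,-1,-1,-1,-1,-1,-1,-1,-1],"translation":[[0,0.023,0.037],[0,0.023,0.037],[0,0.023,0.037],[0,0.023,0.037],[0,0.023,0.037],[0,0.023,0.037],[0,0.023,0.037],[0,0.023,0.037],[0,0.023,0.037],[0,0.003,0.002]],"roll":[0,0,0,0,0,0,0,0,0,0]}' 40
cat >> h.py <<'E'
from scipy.spatial.transform import Rotation as Ro
np.set_printoptions(precision=4,suppress=True,linewidth=160)
def plan(xyz,ky):
    "tool-frame shift to xyz (before roll), roll (rad, cw+) so key x axis (=jaw-90 mod 180) reaches ky deg"
    st=get_state();R=Ro.from_euler('xyz',st['eef_rot'],degrees=True).as_matrix()
    a=np.degrees(np.arctan2(R[1,1],R[0,1]))
    d=(a-90-ky+90)%180-90
    print('t',st['time_s'],'tcp',st['tcp_pos'],'jawx',(a-90+90)%180-90,'shift',R.T@(np.asarray(xyz)-st['tcp_pos']),'roll',np.radians(d),'deg',d,'J',st['joints'],'F',st['contact_force'],'M',st['moment'],'w',st['gripper_width'])
E
python3 -c "
from h import *
plan([.515,-.2595,.12],-22.5)"
```

```text
time_s: 1.1
tcp_pos: [0.4927, -0.2932, 0.1947]
eef_rot: [47.9, 90.0, 71.2]
contact_force: [-0.8, 0.1, 0.0]
gripper_width: 0.0877
t 1.1 tcp [ 0.4927 -0.2932  0.1947] jawx 23.29078193232064 shift [0.0747 0.0221 0.0338] roll 0.7991999117817264 deg 45.79078193232064 J [-11.2291  11.0409 -12.4646  -0.0298 -66.4908 -55.4683] F [-0.8441  0.0582  0.0307] M [-0.0137  0.0014  0.0459] w 0.08769186901285876
```

```bash
python3 -m creep '{"jaw":[-1,-1,-1,-1,-1,-1,-1,-1,-1,-1],"translation":[[0,0.022,0.034],[0,0,0],[0,0,0],[0,0,0],[0.005,0,0],[0.005,0,0],[0.005,0,0],[0.005,0,0],[0.005,0,0],[0.005,0,0]],"roll":[0,-0.148,-0.148,-0.148,-0.148,-0.148,-0.148,-0.148,-0.148,-0.148]}' 40
python3 -c "
from h import *
plan([.515,-.2595,.12],-22.5)"
```

```text
time_s: 2.1
tcp_pos: [0.5125, -0.2632, 0.1645]
eef_rot: [66.0, 90.0, 165.8]
contact_force: [-0.8, 0.4, -1.2]
gripper_width: 0.0875
t 2.1 tcp [ 0.5125 -0.2632  0.1645] jawx -80.27754616624958 shift [ 0.0445 -0.0031  0.0032] roll -1.0084084143240821 deg -57.77754616624958 J [ -7.742   12.6041 -14.5839  -0.0056 -62.8558  17.467 ] F [-0.8312  0.3852 -1.1687] M [0.051  0.1525 0.0517] w 0.08752539714263016
```

```bash
python3 -m creep '{"jaw":[-1,-1,-1,-1,-1,-1,-1,-1,-1,-1],"translation":[[0,-0.003,0.003],[0,0,0],[0,0,0],[0.005,0,0],[0.005,0,0],[0.005,0,0],[0.005,0,0],[0.005,0,0],[0.005,0,0],[0,0,0]],"roll":[-0.14,-0.14,-0.14,-0.14,-0.14,-0.14,-0.1,-0.03,0,0]}' 40
python3 - <<'E'
from h import *
plan([.515,-.2595,.12],-22.5)
for n in('side','top'): snap(n,n+'1')
def z(n,x0,y0,w,h,k,f): cv2.imwrite(f'pics/{f}.png',cv2.resize(load(n)['image'][y0:y0+h,x0:x0+w],None,fx=k,fy=k,interpolation=cv2.INTER_CUBIC)[:,:,::-1])
z('top1',350,140,110,110,5,'b1');z('side1',330,180,120,110,6,'b2')
E
```

```text
time_s: 3.1
tcp_pos: [0.5148, -0.2595, 0.1341]
eef_rot: [10.3, 89.9, 165.2]
contact_force: [-1.0, 0.7, 0.4]
gripper_width: 0.0878
t 3.1 tcp [ 0.5148 -0.2595  0.1341] jawx -25.11570750241205 shift [ 0.0141 -0.0001 -0.0002] roll -0.04565270818620779 deg -2.61570750241205 J [ -7.3312  14.1286 -16.8326  -0.0148 -59.1357  72.2231] F [-1.0335  0.7418  0.3839] M [-0.0691  0.2214  0.0643] w 0.08775355186523966
```

View pics/b1.png

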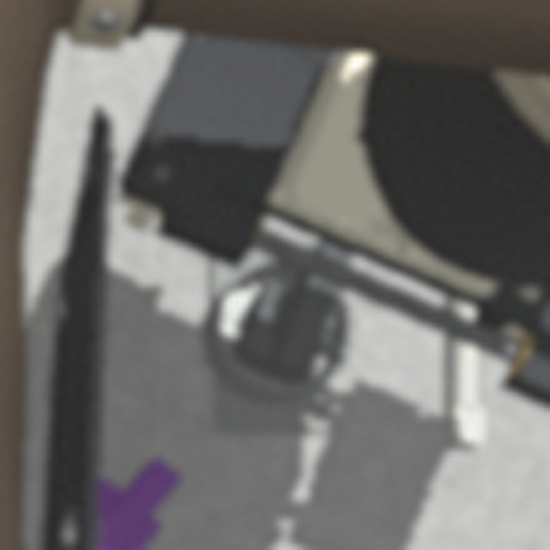

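View pics/b2.png

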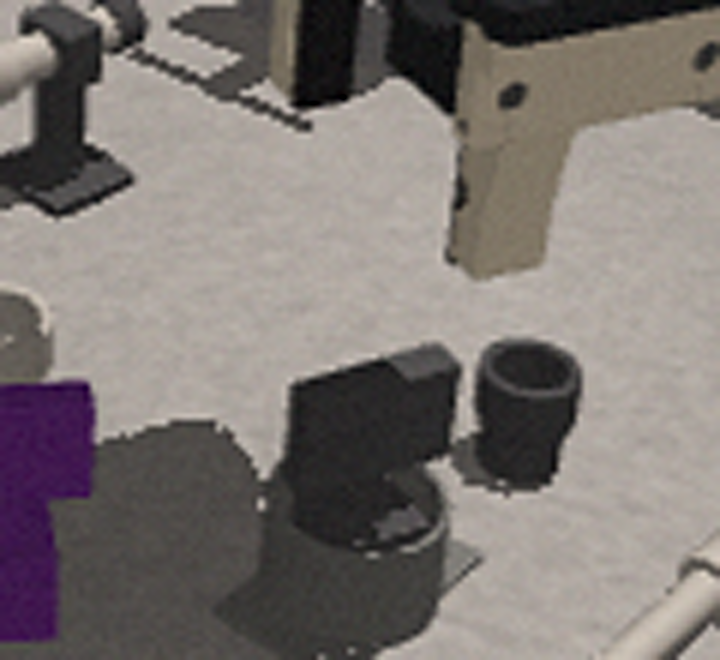

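View pics/side1.png

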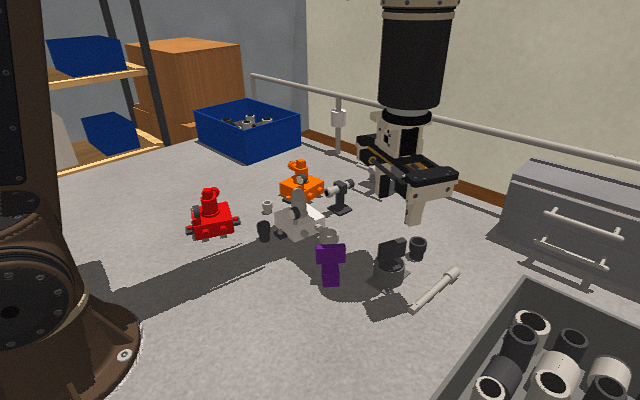

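```bash
python3 - <<'E'
from h import *
s=load('side1')
for p in [(.54,-.2,.134),(.49,-.32,.134),(.515,-.2595,.134)]: print(proj(s,p))
E
```

```text
(np.float64(376.4620805816402), np.float64(206.05249977648702))
(np.float64(415.8297492880545), np.float64(242.99932026058718))
(np.float64(394.3858226308168), np.float64(222.9824560555639))
```

```bash
python3 - <<'E'
from h import *
s=load('side1')['image'];t=load('top1')['image']
cv2.imwrite('pics/c1.png',cv2.resize(s[120:240,340:470],None,fx=5,fy=5,interpolation=cv2.INTER_CUBIC)[:,:,::-1])
cv2.imwrite('pics/c2.png',cv2.resize(t[80:260,330:510],None,fx=3.3,fy=3.3,interpolation=cv2.INTER_CUBIC)[:,:,::-1])
E
```

```text
(no output)
```

View pics/c1.png

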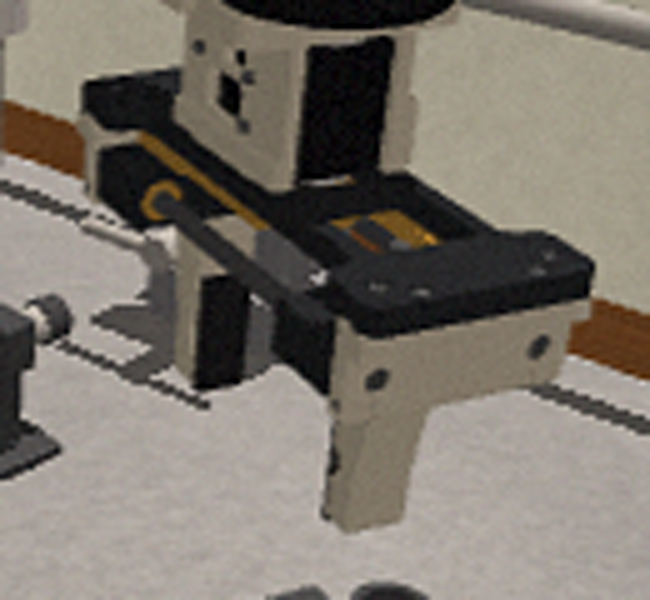

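View pics/c2.png

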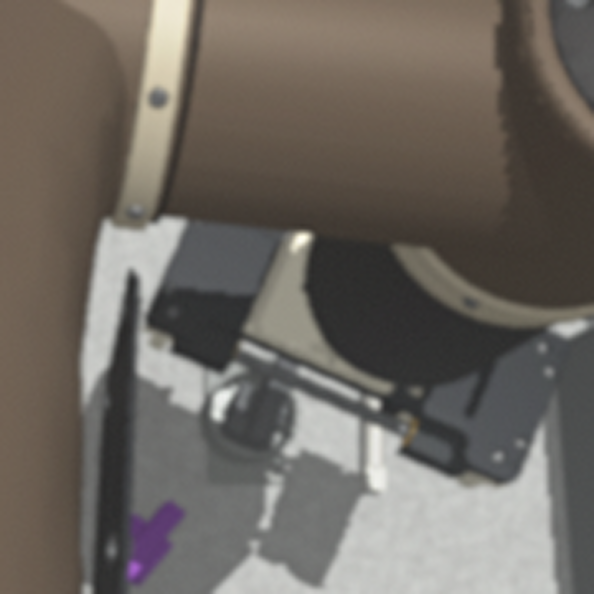

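```bash
python3 - <<'E'
from h import *
s=load('side1');t=load('top1')
for z in (.134,.2,.24,.3): print(z,proj(t,(.515,-.2595,z)),proj(s,(.515,-.2595,z)))
# tips triangulated assumption z=.134
for p in [(383,197),(411,225),(405,222.5),(421,224),(409,226.5),(375.6,194),(379.5,197.6),(389,195.5)]: print(p,onz(s,*p,.134))
E
```

```text
0.134 (np.float64(417.8311606686316), np.float64(197.4055267198961)) (np.float64(394.3858226308168), np.float64(222.9824560555639))
0.2 (np.float64(426.269876724255), np.float64(190.05477759305455)) (np.float64(397.8590090426914), np.float64(191.326003072189))
0.24 (np.float64(432.13560006150743), np.float64(184.94529643319612)) (np.float64(400.1433321557346), np.float64(170.50547729227355))
0.3 (np.float64(442.26421530330794), np.float64(176.12251946641277)) (np.float64(403.8592158400922), np.float64(136.63695335028714))
(383, 197) [ 0.5778 -0.188   0.134 ]
(411, 225) [ 0.5303 -0.2848  0.134 ]
(405, 222.5) [ 0.5297 -0.2725  0.134 ]
(421, 224) [ 0.5456 -0.296   0.134 ]
(409, 226.5) [ 0.5238 -0.2848  0.134 ]
(375.6, 194) [ 0.5773 -0.1695  0.134 ]
(379.5, 197.6) [ 0.5709 -0.1843  0.134 ]
(389, 195.5) [ 0.5913 -0.1932  0.134 ]
```

```bash
python3 - <<'E'
from h import *
s=load('side1');c=np.array([.5148,-.2595,0]);a=np.radians(-25.1+90);u=np.array([np.cos(a),np.sin(a),0])
def onpl(p,off):
    o,d=ray(s,*p); k=(off-u@(o-c))/(u@d); return o+k*d
for p in [(408.6,226),(421,224),(415,224.8)]:print(onpl(p,-.065), onpl(p,-.05))
for p in [(379.5,197.6),(389,195.5)]:print(onpl(p,.044),onpl(p,.065))
E
```

```text
[ 0.4732 -0.3118  0.1729] [ 0.4894 -0.3028  0.1606]
[ 0.4945 -0.3218  0.1711] [ 0.5115 -0.3132  0.1587]
[ 0.4841 -0.3169  0.1723] [ 0.5007 -0.3081  0.16  ]
[ 0.5251 -0.2157  0.1657] [ 0.5452 -0.2019  0.1518]
[ 0.5432 -0.2242  0.1661] [ 0.564  -0.2108  0.1522]
```

```bash
python3 - <<'E'
from h import *
s=load('side1');t=load('top1')
print(tri(t,(484.2,216.4),s,(420,178)),tri(t,(495.2,188.2),s,(449,173)))
E
```

```text
(array([ 0.456 , -0.3296,  0.2725]), np.float64(0.0010617589096727797)) (array([ 0.5015, -0.3505,  0.2714]), np.float64(0.0017335883458099496))
```

```bash
python3 -m creep '{"jaw":[-1,-1,-1,-1,-1,-1,-1,-1,-1,-1],"translation":[[0.01,0,0],[0.012,0,0],[0.012,0,0],[0.012,0,0],[0.012,0,0],[0.002,0,0],[0,0,0],[0,0,0],[0,0,0],[0,0,0]],"roll":[-0.045,0,0,0,0,0,0,0,0,0]}' 40
python3 - <<'E'
from h import *
plan([.515,-.2595,.044],-22.5)
s=snap('side','side2')['image']
cv2.imwrite('pics/c3.png',cv2.resize(s[150:290,340:470],None,fx=4.2,fy=4.2,interpolation=cv2.INTER_CUBIC)[:,:,::-1])
E
```

```text
time_s: 4.2
tcp_pos: [0.5159, -0.2595, 0.0756]
eef_rot: [-167.4, 89.9, -9.9]
contact_force: [-0.4, 1.1, -0.2]
gripper_width: 0.0877
t 4.2 tcp [ 0.5159 -0.2595  0.0756] jawx -22.445933734686434 shift [0.0316 0.0004 0.0009] roll 0.0009436343439785226 deg 0.05406626531356551 J [ -7.3019  17.4716 -20.8557   0.0033 -51.6152  74.8539] F [-0.4032  1.0521 -0.1563] M [-0.0457  0.1437 -0.0034] w 0.08769490617338803
```

View pics/c3.png

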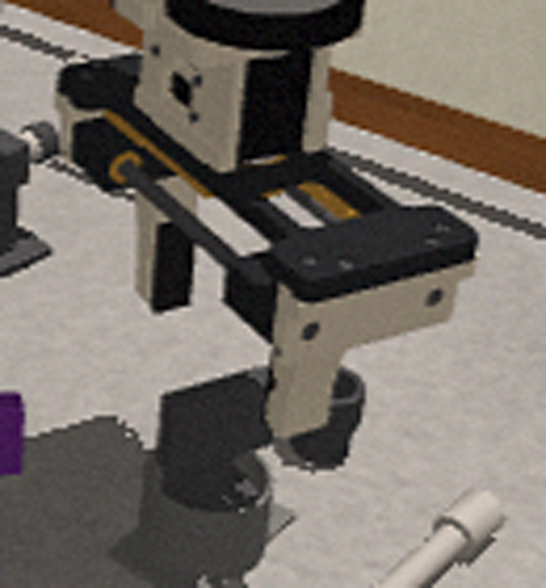

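```bash
python3 - <<'E'
from h import *
s=load('side2');c=np.array([.5159,-.2595,0]);a=np.radians(-22.4+90);u=np.array([np.cos(a),np.sin(a),0])
def onpl(p,off):
    o,d=ray(s,*p); k=(off-u@(o-c))/(u@d); return o+k*d
f=lambda x,y:(340+x/4.2,150+y/4.2)
for p in [f(280,438),f(328,430)]:print(onpl(p,-.065), onpl(p,-.044))
for p in [f(155,312),f(188,304)]:print(onpl(p,.044),onpl(p,.065))
for x,y,z in [(.516,-.2595,.0756),(.516,-.2595,.11)]: print(proj(s,(x,y,z)))
for o in(-.065,-.044,.044,.065):
  for z in(.0756,.11): q=c+u*o+[0,0,z]; U=proj(s,q); print(o,z,(U[0]-340)*4.2,(U[1]-150)*4.2)
E
```

```text
[ 0.4763 -0.3135  0.1142] [ 0.5001 -0.3006  0.0933]
[ 0.4982 -0.3225  0.1108] [ 0.5231 -0.3101  0.0897]
[ 0.5243 -0.2154  0.1058] [ 0.5449 -0.2011  0.089 ]
[ 0.5407 -0.2221  0.1055] [ 0.562  -0.2082  0.0887]
(np.float64(391.89162244121496), np.float64(248.2853056827483))
(np.float64(393.5194193102537), np.float64(233.51297756048208))
-0.065 0.0756 302.3805557357297 501.0281085881219
-0.065 0.11 312.0683515023237 436.2502243461008
-0.044 0.0756 273.6119861836555 471.04615667857524
-0.044 0.11 282.28950391852663 407.1588023296847
0.044 0.0756 167.36574098536596 360.31872518988206
0.044 0.11 172.6644896089339 300.0644110554143
0.065 0.0756 144.95338102254973 336.9610710191293
0.065 0.11 149.60994610635376 277.54206688000346
```

```bash
python3 -m creep '{"jaw":[-1,-1,-1,0.4,0.6,0.8,0.9,1,1,1],"translation":[[0.008,0,0],[0.009,0,0],[0,0,0],[0,0,0],[0,0,0],[0,0,0],[0,0,0],[0,0,0],[0,0,0],[0,0,0]],"roll":[0,0,0,0,0,0,0,0,0,0]}' 6
python3 - <<'E'
from h import *
plan([.515,-.2595,.044],-22.5)
s=snap('side','side3')['image']
cv2.imwrite('pics/c4.png',cv2.resize(s[150:290,340:470],None,fx=4.2,fy=4.2,interpolation=cv2.INTER_CUBIC)[:,:,::-1])
E
```

```text
time_s: 5.25
tcp_pos: [0.5156, -0.2595, 0.0581]
eef_rot: [-168.8, 90.0, -11.2]
contact_force: [-0.7, 0.1, 0.7]
gripper_width: 0.0374
t 5.25 tcp [ 0.5156 -0.2595  0.0581] jawx -22.448247499855142 shift [0.0141 0.0003 0.0005] roll 0.0009032515236666066 deg 0.05175250014485755 J [ -7.3036  18.609  -21.9235   0.0006 -49.4612  74.855 ] F [-0.7239  0.0579  0.7109] M [-0.0555  0.1231 -0.0271] w 0.037404252717550775
```

View pics/c4.png

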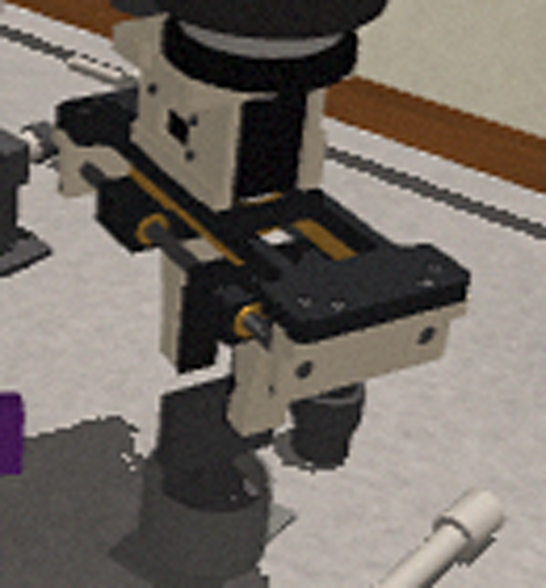

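```bash
python3 -m creep '{"jaw":[1,1,1,1,1,1,1,1,1,1],"translation":[[0,0,0],[0,0,0],[0,0,0],[0,0,0],[0,0,0],[0,0,0],[0,0,0],[0,0,0],[0,0,0],[0,0,0]],"roll":[0,0,0,0,0,0,0,0,0,0]}' 6
python3 - <<'E'
from h import *
plan([.515,-.2595,.044],-22.5)
s=snap('side','side4')['image']
cv2.imwrite('pics/c5.png',cv2.resize(s[150:290,340:470],None,fx=4.2,fy=4.2,interpolation=cv2.INTER_CUBIC)[:,:,::-1])
E
```

```text
time_s: 6.3
tcp_pos: [0.5156, -0.2594, 0.0581]
eef_rot: [-145.7, 90.0, 11.9]
contact_force: [-0.2, 0.7, 0.0]
gripper_width: 0.0141
t 6.3 tcp [ 0.5156 -0.2594  0.0581] jawx -22.44894350957904 shift [0.0141 0.0003 0.0005] roll 0.0008911038623587257 deg 0.05105649042096161 J [ -7.301   18.615  -21.9208  -0.0018 -49.4601  74.8532] F [-0.153   0.6659  0.0307] M [0.1881 0.092  0.0011] w 0.014053971766717424
```

View pics/c5.png

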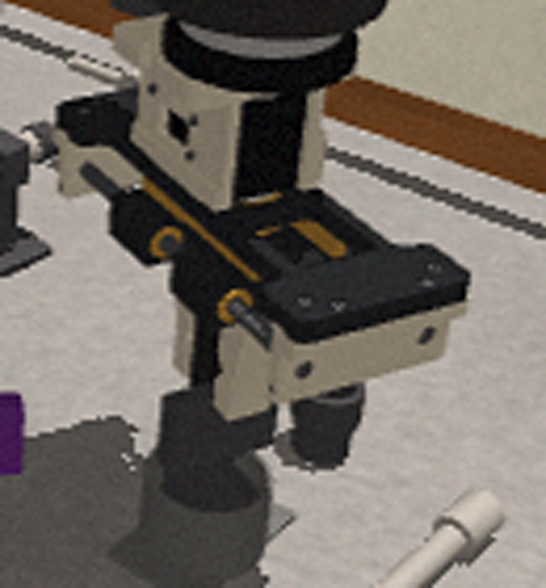

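```bash
python3 - <<'E'
from h import *
s=load('side4');c=np.array([.5156,-.2594,0]);a=np.radians(-22.4+90);u=np.array([np.cos(a),np.sin(a),0])
def onpl(p,off):
    o,d=ray(s,*p); k=(off-u@(o-c))/(u@d); return o+k*d
f=lambda x,y:(340+x/4.2,150+y/4.2)
for p in [f(218,418),f(270,405),f(225,420)]:print(onpl(p,-.028), onpl(p,-.02))
E
```

```text
[ 0.4866 -0.2777  0.0991] [ 0.4951 -0.2726  0.0915]
[ 0.511  -0.2878  0.0979] [ 0.5199 -0.2828  0.0903]
[ 0.49   -0.2792  0.0969] [ 0.4986 -0.274   0.0892]
```

```bash
python3 -m creep '{"jaw":[0.5,0.5,0.5,1,1,1,1,1,1,1],"translation":[[0,0,0],[0,0,0],[-0.01,0,0],[0,0,0],[0,0,0],[0,0,0],[0,0,0],[0,0,0],[0,0,0],[0,0,0]],"roll":[0,0,0,0,0,0,0,0,0,0]}' 6
python3 - <<'E'
from h import *
plan([.515,-.2595,.044],-22.5)
s=snap('side','side5')['image']
cv2.imwrite('pics/c6.png',cv2.resize(s[150:290,340:470],None,fx=4.2,fy=4.2,interpolation=cv2.INTER_CUBIC)[:,:,::-1])
E
```

```text
time_s: 7.35
tcp_pos: [0.5155, -0.2594, 0.068]
eef_rot: [7.6, 90.0, 165.2]
contact_force: [-0.5, 0.1, 0.7]
gripper_width: 0.0008
t 7.35 tcp [ 0.5155 -0.2594  0.068 ] jawx -22.44879016801559 shift [0.024  0.0003 0.0004] roll 0.0008937801775210305 deg 0.05120983198440854 J [ -7.3018  17.9653 -21.321   -0.0018 -50.7242  74.8541] F [-0.4952  0.0762  0.7343] M [-0.0801  0.1461  0.007 ] w 0.0008273183987134549
```

View pics/c6.png

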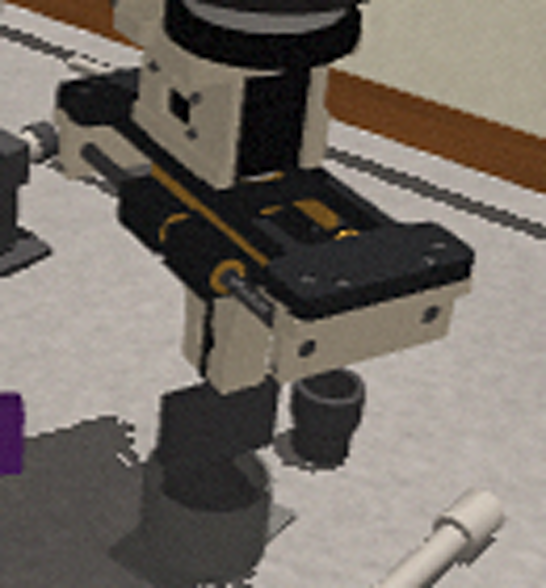

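Closing 10 mm higher gave 0 mm, while at the lower height it gave 14 mm, so the real fingertips sit about 33 mm above the reported TCP. The pictures show the same. I'll descend to a reported z of 0.027, so the tips are at about 0.060.

```bash
python3 -m creep '{"jaw":[-0.1,-0.1,-0.1,-0.1,-0.1,-0.1,-0.1,-0.1,-0.1,-0.1],"translation":[[0,0,0],[0,0,0],[0,0,0],[0,0,0],[0,0,0],[0,0,0],[0.01,0,0],[0.01,0,0],[0.01,0,0],[0.01,0,0]],"roll":[0,0,0,0,0,0,0,0,0,0]}' 20
python3 -c "
from h import *
plan([.515,-.2595,.027],-22.5)"
```

```text
time_s: 8.4
tcp_pos: [0.5151, -0.2593, 0.0267]
eef_rot: [10.9, 89.9, 168.4]
contact_force: [-0.6, 0.1, 0.5]
gripper_width: 0.0482
t 8.4 tcp [ 0.5151 -0.2593  0.0267] jawx -22.449926488698395 shift [-0.0003  0.0002  0.0001] roll 0.0008739476402475963 deg 0.05007351130160487 J [ -7.3017  20.8022 -23.6951  -0.0059 -45.5589  74.8559] F [-0.574   0.1002  0.514 ] M [-0.0484  0.1458 -0.0294] w 0.04815803623010193
```

```bash
python3 -m creep '{"jaw":[1,1,1,1,1,1,1,1,1,1],"translation":[[0,0,0],[0,0,0],[0,0,0],[0,0,0],[0,0,0],[0,0,0],[0,0,0],[0,0,0],[0,0,0],[0,0,0]],"roll":[0,0,0,0,0,0,0,0,0,0]}' 40
python3 - <<'E'
from h import *
plan([.515,-.2595,.044],-22.5)
s=snap('side','side6')['image']
cv2.imwrite('pics/c7.png',cv2.resize(s[150:290,340:470],None,fx=4.2,fy=4.2,interpolation=cv2.INTER_CUBIC)[:,:,::-1])
E
```

```text
time_s: 9.4
tcp_pos: [0.5159, -0.2595, 0.0284]
eef_rot: [-172.6, 90.0, -15.1]
contact_force: [-0.3, 2.3, 5.5]
gripper_width: 0.0138
t 9.4 tcp [ 0.5159 -0.2595  0.0284] jawx -22.437905036981334 shift [-0.0156  0.0004  0.0008] roll 0.0010837615535798353 deg 0.062094963018665794 J [ -7.2982  20.6829 -23.5996   0.0065 -45.6833  74.8557] F [-0.3077  2.3076  5.5193] M [0.5235 0.221  0.0059] w 0.013767969186575472
```

View pics/c7.png

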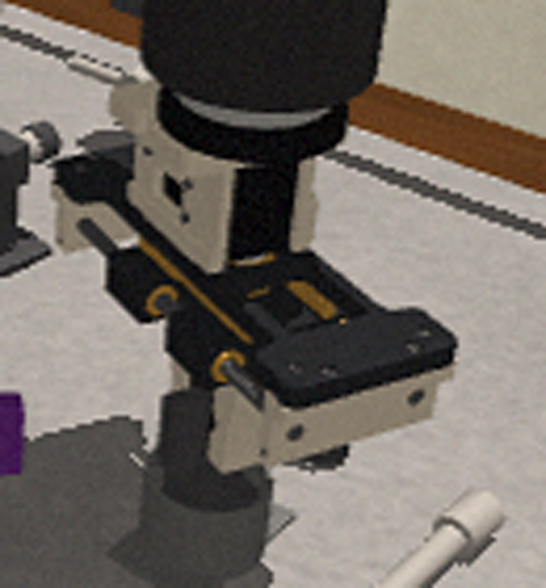

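```bash
python3 -m creep '{"jaw":[1,1,1,1,1,1,1,1,1,1],"translation":[[-0.005,0,0],[-0.01,0,0],[-0.015,0,0],[-0.02,0,0],[-0.02,0,0],[-0.02,0,0],[-0.02,0,0],[-0.015,0,0],[0,0,0],[0,0,0]],"roll":[0,0,0,0,0,0,0,0,0,0]}' 40
python3 - <<'E'
from h import *
plan([.517,.001,.153],0)
s=snap('side','side7')['image']
cv2.imwrite('pics/c8.png',cv2.resize(s[110:270,330:470],None,fx=3.7,fy=3.7,interpolation=cv2.INTER_CUBIC)[:,:,::-1])
E
```

```text
time_s: 10.45
tcp_pos: [0.515, -0.2592, 0.1527]
eef_rot: [-38.0, 90.0, 119.6]
contact_force: [0.2, -0.5, -4.0]
gripper_width: 0.0137
t 10.45 tcp [ 0.515  -0.2592  0.1527] jawx -22.471191174282296 shift [-0.0001 -0.2412  0.0976] roll -0.392196272836317 deg -22.471191174282296 J [ -7.3093  13.1784 -15.4611  -0.0331 -61.3823  74.854 ] F [ 0.2113 -0.4966 -3.9607] M [-0.0349  0.2234  0.0013] w 0.013745522236621947
```

View pics/c8.png

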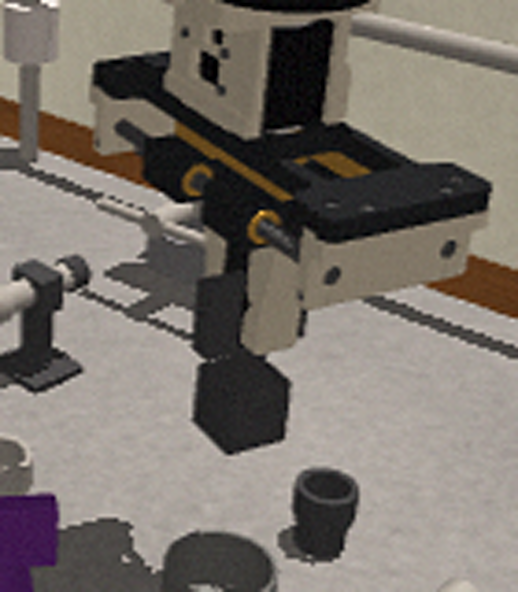

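```bash
python3 - <<'E'
from h import *
s=load('side7')
for z in(.124,.128,.132): print(onz(s,395.3,226.5,z), onz(s,393.5,232.2,z),onz(s,407.8,228.1,z),onz(s,382.7,224.9,z))
print(proj(s,(.515,-.2592,.128)))
E
```

```text
[ 0.5195 -0.2595  0.124 ] [ 0.5022 -0.2676  0.124 ] [ 0.531  -0.2788  0.124 ] [ 0.5077 -0.2397  0.124 ]
[ 0.5144 -0.2626  0.128 ] [ 0.4973 -0.2706  0.128 ] [ 0.5258 -0.2817  0.128 ] [ 0.5027 -0.243   0.128 ]
[ 0.5093 -0.2656  0.132 ] [ 0.4924 -0.2736  0.132 ] [ 0.5206 -0.2846  0.132 ] [ 0.4977 -0.2463  0.132 ]
(np.float64(393.95005159595814), np.float64(225.6430117221878))
```

```bash
python3 -m creep '{"jaw":[1,1,1,1,1,1,1,1,1,1],"translation":[[0,-0.02,0.008],[0,-0.03,0.012],[0,-0.04,0.016],[0,-0.04,0.016],[0,-0.04,0.016],[0,-0.04,0.016],[0,-0.02,0.008],[0,-0.011,0.0056],[0,0,0],[0,0,0]],"roll":[0,0,0,0,0,0,0,0,-0.1,-0.1]}' 40
python3 -c "
from h import *
plan([.516,.001,.153],0)"
```

```text
time_s: 11.5
tcp_pos: [0.5167, 0.0006, 0.1521]
eef_rot: [27.9, 89.9, -162.8]
contact_force: [0.4, -0.2, -3.9]
gripper_width: 0.0137
t 11.5 tcp [0.5167 0.0006 0.1521] jawx -10.729646370665762 shift [-0.0009 -0.0003  0.0007] roll -0.18726765674277748 deg -10.729646370665762 J [ 21.8494   7.6437 -22.5857  -0.0106 -59.8825  57.4262] F [ 0.4449 -0.1738 -3.9357] M [-0.1171  0.1668  0.0004] w 0.013657386356131493
```

```bash
python3 -m creep '{"jaw":[1,1,1,1,1,1,1,1,1,1],"translation":[[0,0,0],[0,0,0],[0,0,0],[0,0,0],[0,0,0],[0,0,0],[0,0,0],[0,0,0],[0,0,0],[0,0,0]],"roll":[-0.1,-0.092,0,0,0,0,0,0,0,0]}' 40
python3 - <<'E'
from h import *
plan([.516,.001,.153],0)
s=snap('side','side8')['image'];t=snap('top','top8')['image']
cv2.imwrite('pics/d1.png',cv2.resize(s[110:260,220:370],None,fx=4,fy=4,interpolation=cv2.INTER_CUBIC)[:,:,::-1])
cv2.imwrite('pics/d2.png',cv2.resize(t[140:260,220:360],None,fx=4,fy=4,interpolation=cv2.INTER_CUBIC)[:,:,::-1])
E
```

```text
time_s: 12.5
tcp_pos: [0.5174, 0.0006, 0.1531]
eef_rot: [-130.2, 90.0, 49.8]
contact_force: [-0.5, 0.1, -3.5]
gripper_width: 0.014
t 12.5 tcp [0.5174 0.0006 0.1531] jawx 0.004519210294802178 shift [ 0.0001 -0.0004  0.0014] roll 7.88750992343216e-05 deg 0.004519210294802178 J [ 21.8242   7.5883 -22.514   -0.0005 -59.8969  68.1806] F [-0.473   0.0575 -3.5042] M [-0.1426  0.134   0.0037] w 0.013956300616628422
```

View pics/d1.png

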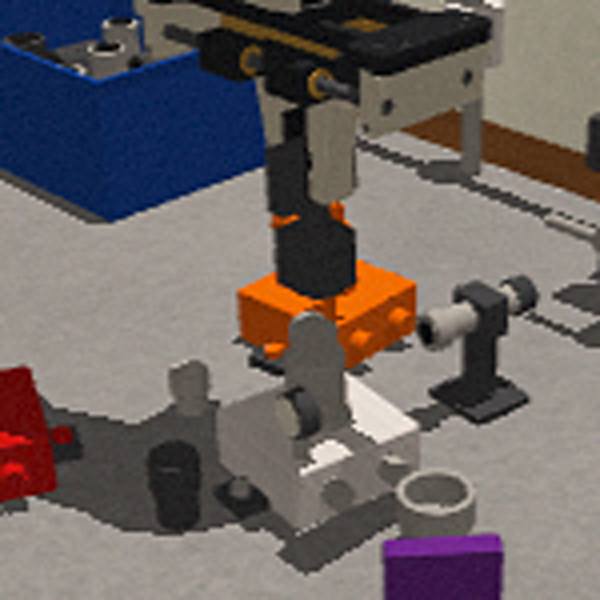

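View pics/d2.png

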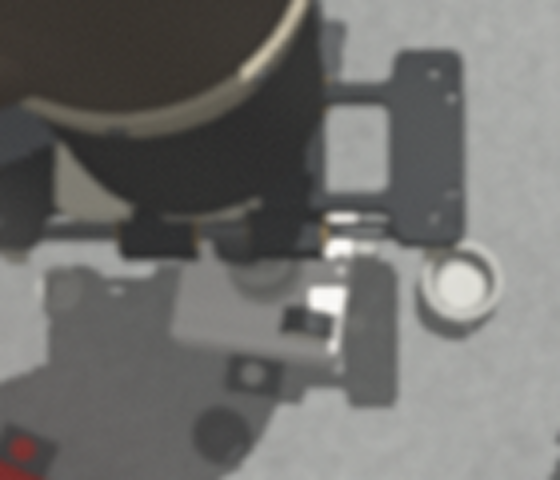

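```bash
python3 - <<'E'
from h import *
s=load('side8')
cv2.imwrite('pics/d3.png',cv2.resize(np.clip(s['image'][165:200,280:320].astype(int)*2,0,255).astype(np.uint8),None,fx=14,fy=14,interpolation=cv2.INTER_CUBIC)[:,:,::-1])
for p in [(.5174,.0006,.129),(.5174,.0006,.104)]: print(proj(s,p))
print(onz(s,298.9,180.5,.129),onz(s,297.3,190.6,.104))
E
```

```text
(np.float64(299.01249273898424), np.float64(179.7749396583991))
(np.float64(299.42008023046907), np.float64(189.4364231097629))
[ 0.5148 -0.0019  0.129 ] [0.5103 0.     0.104 ]
```

View pics/d3.png

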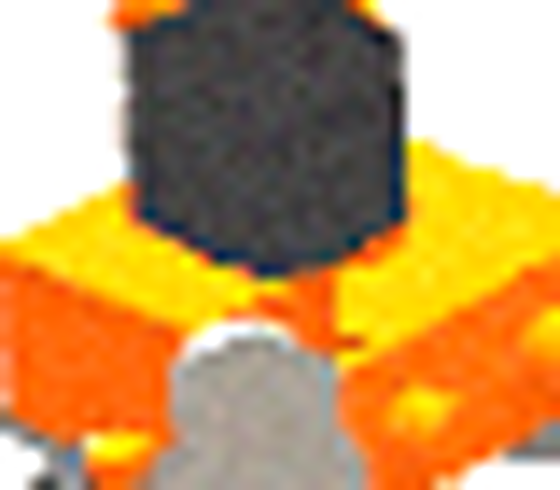

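```bash
python3 -m creep '{"jaw":[1,1,1,1,1,1,1,1,1,1],"translation":[[0,0,0.0024],[0.005,0,0],[0.005,0,0],[0.005,0,0],[0.003,0,0],[0.002,0,0],[0.001,0,0],[0.001,0,0],[0.001,0,0],[0,0,0]],"roll":[0,0,0,0,0,0,0,0,0,0]}' 40
python3 - <<'E'
from h import *
plan([.515,.0005,.11],0)
s=snap('side','side9')['image']
cv2.imwrite('pics/d4.png',cv2.resize(np.clip(s[165:210,275:325].astype(int)*2,0,255).astype(np.uint8),None,fx=12,fy=12,interpolation=cv2.INTER_CUBIC)[:,:,::-1])
E
```

```text
time_s: 13.6
tcp_pos: [0.515, 0.0006, 0.13]
eef_rot: [-69.3, 90.0, 110.7]
contact_force: [-0.1, -0.1, -4.0]
gripper_width: 0.0139
t 13.6 tcp [0.515  0.0006 0.13  ] jawx 0.011064617988552072 shift [ 0.02    0.0001 -0.    ] roll 0.00019311401437562591 deg 0.011064617988552072 J [ 21.9293   8.6177 -24.6108  -0.0033 -56.7715  68.0836] F [-0.0759 -0.1233 -3.9976] M [-0.1903  0.204   0.0172] w 0.013921361550248246
```

View pics/d4.png

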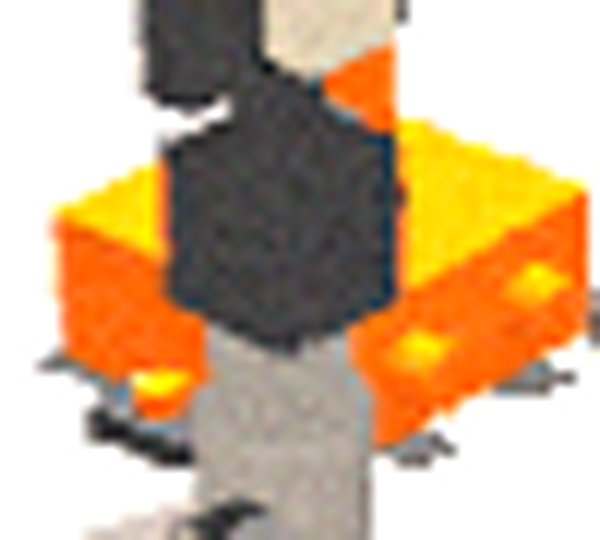

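```bash
python3 -m creep '{"jaw":[1,1,1,1,1,1,1,1,1,1],"translation":[[0.001,0,0],[0.001,0,0],[0.001,0,0],[0.001,0,0],[0.001,0,0],[0.001,0,0],[0,0,0],[0,0,0],[0,0,0],[0,0,0]],"roll":[0,0,0,0,0,0,0,0,0,0]}' 40
python3 -c "
from h import *
plan([.515,.0005,.11],0)"
```

```text
time_s: 14.65
tcp_pos: [0.515, 0.0007, 0.124]
eef_rot: [-80.9, 90.0, 99.1]
contact_force: [-0.5, 0.5, -4.5]
gripper_width: 0.014
t 14.65 tcp [0.515  0.0007 0.124 ] jawx 0.011939068699689415 shift [ 0.014   0.0002 -0.    ] roll 0.0002083760584313784 deg 0.011939068699689415 J [ 21.9347   8.9689 -25.065   -0.0089 -55.9644  68.0822] F [-0.4552  0.5383 -4.5461] M [ 0.5024  0.0652 -0.0256] w 0.014017121463180855
```

```bash
python3 -m creep '{"jaw":[1,1,1,1,1,1,1,1,1,1],"translation":[[0.001,0,0],[0.001,0,0],[0.001,0,0],[0.001,0,0],[0.001,0,0],[0,0,0],[0,0,0],[0,0,0],[0,0,0],[0,0,0]],"roll":[0,0,0,0,0,0,0,0,0,0]}' 40
python3 - <<'E'
from h import *
plan([.515,.0005,.11],0)
s=snap('side','side10')['image']
cv2.imwrite('pics/d5.png',cv2.resize(np.clip(s[165:210,275:325].astype(int)*2,0,255).astype(np.uint8),None,fx=12,fy=12,interpolation=cv2.INTER_CUBIC)[:,:,::-1])
E
```

```text
time_s: 15.65
tcp_pos: [0.515, 0.0006, 0.119]
eef_rot: [-30.8, 90.0, 149.2]
contact_force: [0.1, 2.4, -4.4]
gripper_width: 0.0142
t 15.65 tcp [0.515  0.0006 0.119 ] jawx 0.007969161462199281 shift [ 0.009   0.0001 -0.    ] roll 0.00013908810613842308 deg 0.007969161462199281 J [ 21.9291   9.265  -25.4457  -0.005  -55.2924  68.0817] F [ 0.132   2.4442 -4.3866] M [0.8825 0.0098 0.0885] w 0.014227751473013212
```

View pics/d5.png

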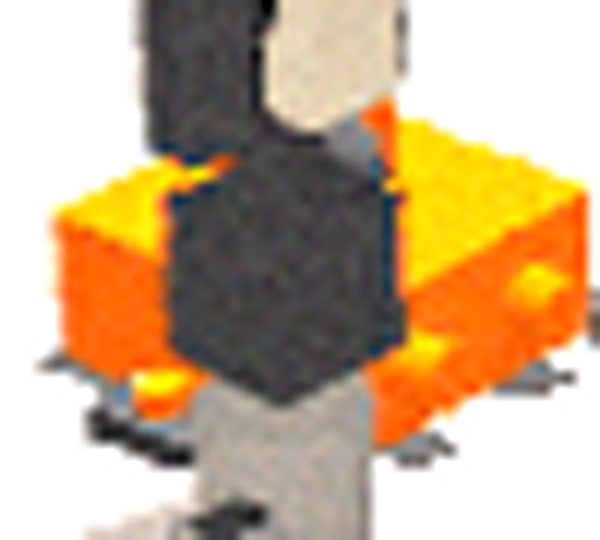

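```bash
python3 -m creep '{"jaw":[1,1,1,1,1,1,1,1,1,1],"translation":[[0,-0.0005,0],[0,-0.0005,0],[0.001,0,0],[0.001,0,0],[0.001,0,0],[0.001,0,0],[0.001,0,0],[0,0,0],[0,0,0],[0,0,0]],"roll":[0,0,0,0,0,0,0,0,0,0]}' 40
python3 -c "
from h import *
plan([.515,.0005,.11],0)"
```

```text
time_s: 16.7
tcp_pos: [0.515, 0.0016, 0.1141]
eef_rot: [-179.6, 90.0, 0.4]
contact_force: [0.2, 0.8, -3.6]
gripper_width: 0.0139
t 16.7 tcp [0.515  0.0016 0.1141] jawx 0.011642715877542287 shift [0.0041 0.0011 0.    ] roll 0.00020320372593733384 deg 0.011642715877542287 J [ 22.0403   9.5645 -25.8132   0.0018 -54.6185  67.9702] F [ 0.2189  0.777  -3.5634] M [-0.0734  0.1251 -0.0291] w 0.013926528130647856
```

Good: the forces dropped. I'll keep going down to the shoulder in 1 mm steps.

```bash
python3 -m creep '{"jaw":[1,1,1,1,1,1,1,1,1,1],"translation":[[0.001,0,0],[0.001,0,0],[0.001,0,0],[0.001,0,0],[0.0005,0,0],[0,0,0],[0,0,0],[0,0,0],[0,0,0],[0,0,0]],"roll":[0,0,0,0,0,0,0,0,0,0]}' 40
python3 -c "
from h import *
plan([.515,.0005,.11],0)"
```

```text
time_s: 17.7
tcp_pos: [0.515, 0.0016, 0.1096]
eef_rot: [-169.8, 90.0, 10.3]
contact_force: [-0.1, 0.5, -3.9]
gripper_width: 0.0138
t 17.7 tcp [0.515  0.0016 0.1096] jawx 0.011340906477187218 shift [-0.0004  0.0011  0.    ] roll 0.00019793615818766813 deg 0.011340906477187218 J [ 22.0401   9.8402 -26.1458   0.001  -54.0101  67.9707] F [-0.0706  0.5346 -3.9363] M [-0.1119  0.1412 -0.0599] w 0.013824672955486806
```

```bash
python3 -m creep '{"jaw":[1,1,1,1,1,1,1,1,1,1],"translation":[[0.0005,0,0],[0.0005,0,0],[0.0002,0,0],[0,0,0],[0,0,0],[0,0,0],[0,0,0],[0,0,0],[0,0,0],[0,0,0]],"roll":[0,0,0,0,0.03,0.05,0.07,0.07,0.03,0]}' 40
python3 - <<'E'
from h import *
plan([.515,.0005,.11],0)
s=snap('side','side11')['image'];t=snap('top','top11')['image']
cv2.imwrite('pics/e1.png',cv2.resize(s[160:240,250:350],None,fx=6,fy=6,interpolation=cv2.INTER_CUBIC)[:,:,::-1])
cv2.imwrite('pics/e2.png',cv2.resize(t[130:250,220:340],None,fx=4.5,fy=4.5,interpolation=cv2.INTER_CUBIC)[:,:,::-1])
E
```

```text
time_s: 18.7
tcp_pos: [0.5146, 0.0018, 0.1081]
eef_rot: [-6.6, 90.0, 159.1]
contact_force: [-1.6, 2.3, -5.0]
gripper_width: 0.0137
t 18.7 tcp [0.5146 0.0018 0.1081] jawx -14.34083512624386 shift [-0.0019  0.0011 -0.0007] roll -0.250294790438612 deg -14.34083512624386 J [ 22.0543   9.9228 -26.2539  -0.0387 -53.8569  53.6278] F [-1.5849  2.2754 -5.0418] M [0.8854 0.8971 0.0878] w 0.013705006431123807
```

View pics/e1.png

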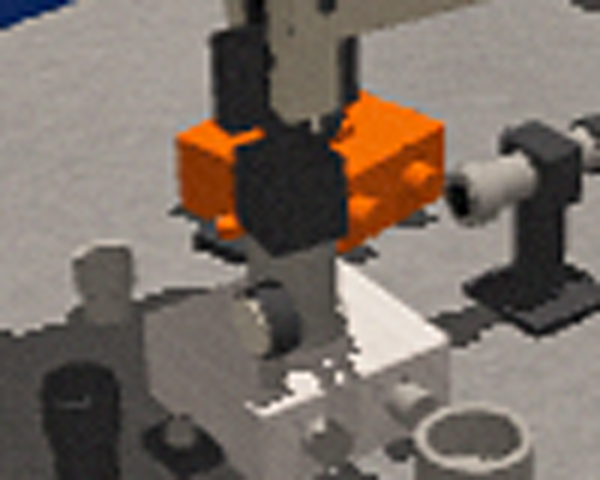

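View pics/e2.png

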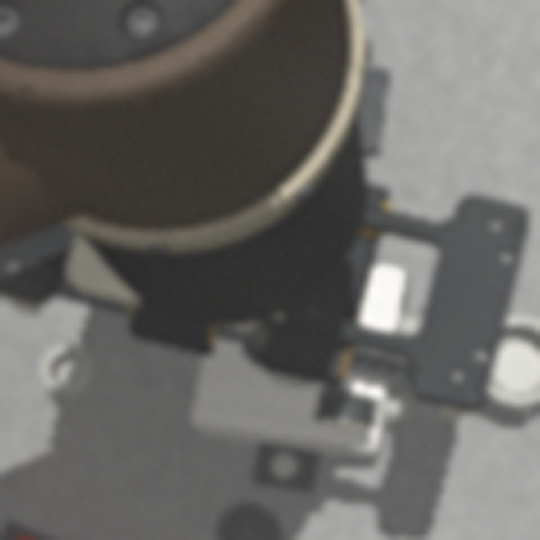

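```bash
python3 -m creep '{"jaw":[1,1,1,1,1,1,1,1,1,1],"translation":[[0,-0.0005,0.0006],[0,0,0],[0.0001,0,0],[0.0001,0,0],[0.0001,0,0],[0.0001,0,0],[0.0001,0,0],[0.0001,0,0],[0,0,0],[0,0,0]],"roll":[0,0.03,0.06,0.06,0.06,0.06,0.06,0.04,0,0]}' 40
python3 - <<'E'
from h import *
plan([.515,.0005,.11],0)
s=snap('side','side12')['image']
cv2.imwrite('pics/e3.png',cv2.resize(s[160:240,250:350],None,fx=6,fy=6,interpolation=cv2.INTER_CUBIC)[:,:,::-1])
E
```

```text
time_s: 19.8
tcp_pos: [0.5145, 0.0022, 0.1077]
eef_rot: [-0.9, 90.0, 143.6]
contact_force: [-0.6, 1.1, -6.7]
gripper_width: 0.0142
t 19.8 tcp [0.5145 0.0022 0.1077] jawx -35.478945450325995 shift [-0.0023  0.0011 -0.0014] roll -0.6192244132436509 deg -35.478945450325995 J [ 22.129    9.9159 -26.3376  -0.0014 -53.7472  32.3929] F [-0.6226  1.1222 -6.7491] M [0.4786 0.4608 0.0269] w 0.014166675213666307
```

View pics/e3.png

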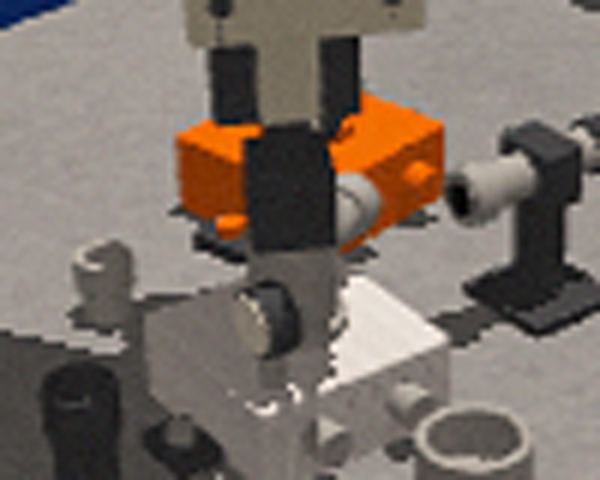

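```bash
python3 -m creep '{"jaw":[1,1,1,1,1,1,1,1,1,1],"translation":[[0,0,0],[0.0001,0,0],[0.0001,0,0],[0.0001,0,0],[0.0001,0,0],[0.0001,0,0],[0,0,0],[0,0,0],[0,0,0],[0,0,0]],"roll":[0.03,0.06,0.06,0.06,0.05,0.04,0.02,0,0,0]}' 40
python3 - <<'E'
from h import *
plan([.515,.0005,.11],0)
s=snap('side','side13')
cv2.imwrite('pics/e4.png',cv2.resize(s['image'][165:235,260:360],None,fx=8,fy=8,interpolation=cv2.INTER_CUBIC)[:,:,::-1])
for c in [(.5155,.001),(.5175,.001)]:
  for a in(30,20,10,0,-6): print(a,proj(s,(c[0]+.06*np.cos(np.radians(a)),c[1]+.06*np.sin(np.radians(a)),.068)))
E
```

```text
time_s: 20.85
tcp_pos: [0.5147, 0.0023, 0.1073]
eef_rot: [-92.1, 90.0, 34.0]
contact_force: [-0.5, 2.1, -6.1]
gripper_width: 0.0137
t 20.85 tcp [0.5147 0.0023 0.1073] jawx -53.82045766036737 shift [-0.0027  0.0008 -0.0017] roll -0.9393441911036146 deg -53.82045766036737 J [ 22.1328   9.9451 -26.3633  -0.004  -53.6763  14.0492] F [-0.4668  2.0715 -6.0806] M [0.8918 0.3386 0.0533] w 0.013663795206851648
30 (np.float64(306.53717104907344), np.float64(191.05075095339728))
20 (np.float64(310.46827750887974), np.float64(191.7095682181851))
10 (np.float64(314.1086923182452), np.float64(192.70397149475045))
0 (np.float64(317.3588386478242), np.float64(194.01302604602225))
-6 (np.float64(319.082048427537), np.float64(194.93783554184458))
30 (np.float64(307.12057319030885), np.float64(190.76871367930096))
20 (np.float64(311.04846490392146), np.float64(191.42567879087224))
10 (np.float64(314.68693668245203), np.float64(192.41731983565313))
0 (np.float64(317.9364668294341), np.float64(193.72274810264705))
-6 (np.float64(319.6599597533406), np.float64(194.6449933339258))
```

View pics/e4.png

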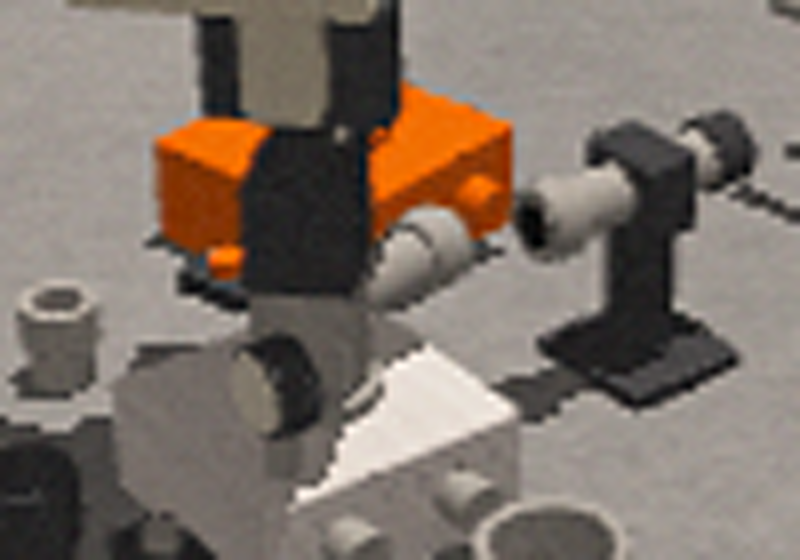

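```bash
python3 - <<'E'
from h import *
s=load('side13')['image']
im=np.clip(s[178:208,298:353].astype(int)*1.4,0,255).astype(np.uint8)
k=14
im=cv2.resize(im,None,fx=k,fy=k,interpolation=cv2.INTER_CUBIC)
for i in range(0,55,5): im[:,int((i+.5)*k)]=im[:,int((i+.5)*k)]*.75; cv2.putText(im,str(298+i),(int((i+.5)*k),10),0,.35,(255,0,0))
for i in range(0,30,5): im[int((i+.5)*k)]=im[int((i+.5)*k)]*.75; cv2.putText(im,str(178+i),(0,int((i+.5)*k)),0,.35,(255,0,0))
cv2.imwrite('pics/e5.png',im[:,:,::-1])
t=load('top0')['image']
im=np.clip(t[120:180,265:320].astype(int)*1.4,0,255).astype(np.uint8);k=10
im=cv2.resize(im,None,fx=k,fy=k,interpolation=cv2.INTER_CUBIC)
for i in range(0,55,5): im[:,int((i+.5)*k)]=im[:,int((i+.5)*k)]*.75; cv2.putText(im,str(265+i),(int((i+.5)*k),10),0,.35,(255,0,0))
for i in range(0,60,5): im[int((i+.5)*k)]=im[int((i+.5)*k)]*.75; cv2.putText(im,str(120+i),(0,int((i+.5)*k)),0,.35,(255,0,0))
cv2.imwrite('pics/e6.png',im[:,:,::-1])
E
```

```text
(no output)
```

View pics/e5.png

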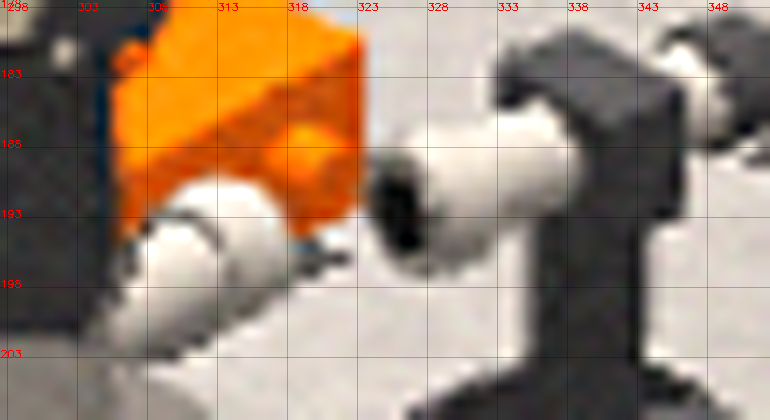

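View pics/e6.png

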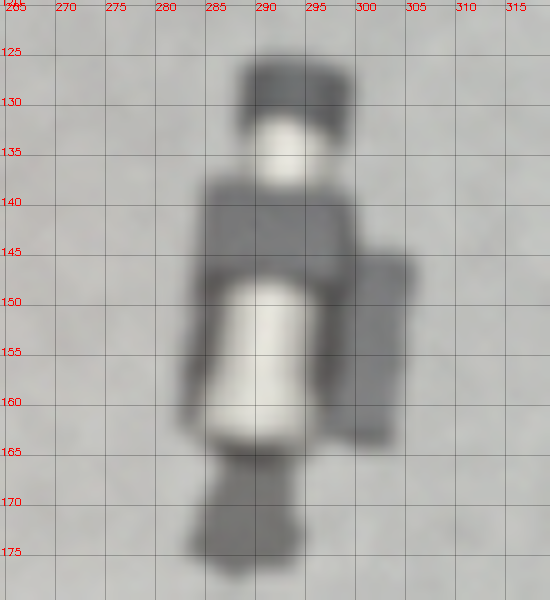

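View pics/top1.png

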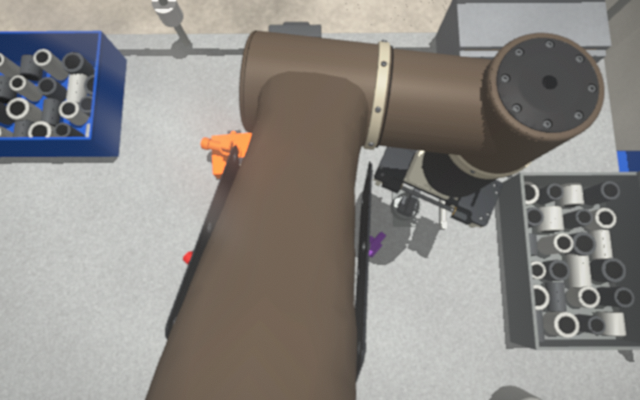

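View pics/top11.png

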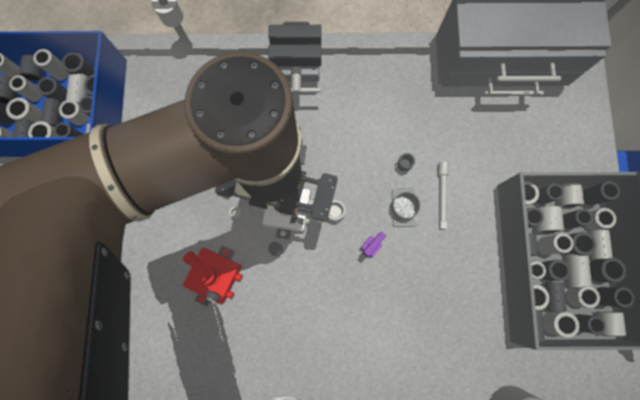

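```bash
python3 - <<'E'
from h import *
t=load('top0')
a=onz(t,289.9,162,.066);b=onz(t,293.5,129,.066);print(a,b)
d=b-a;print(np.degrees(np.arctan2(d[1],d[0])))
for ax in[(.5175,.001),(.5155,.001),(.5155,.002),(.515,0)]:
  e=a[:2]-ax;print(ax,np.degrees(np.arctan2(e[1],e[0])),np.linalg.norm(e))
E
```

```text
[ 0.6062 -0.0079  0.066 ] [ 0.6798 -0.015   0.066 ]
-5.505763168311414
(0.5175, 0.001) -5.726659431529361 0.08918883987584858
(0.5155, 0.001) -5.601254914427577 0.09117907677113073
(0.5155, 0.002) -6.225948393332884 0.09128210697209975
(0.515, 0) -4.9480950280539675 0.09158503561725917
```

```bash
python3 -m creep '{"jaw":[1,1,1,1,1,1,1,1,1,1],"translation":[[0,0,0],[0.0001,0,0],[0.0001,0,0],[0,0,0],[0,0,0],[0,0,0],[0,0,0],[0,0,0],[0,0,0],[0,0,0]],"roll":[0.03,0.03,0.03,0.01,0,0,0,0,0,0]}' 40
python3 - <<'E'
from h import *
plan([.5147,.15,.145],-59.5)
s=snap('side','side14')
s=s['image']
im=np.clip(s[178:208,298:353].astype(int)*1.4,0,255).astype(np.uint8)
k=14
im=cv2.resize(im,None,fx=k,fy=k,interpolation=cv2.INTER_CUBIC)
for i in range(0,55,5): im[:,int((i+.5)*k)]=im[:,int((i+.5)*k)]*.75; cv2.putText(im,str(298+i),(int((i+.5)*k),10),0,.35,(255,0,0))
for i in range(0,30,5): im[int((i+.5)*k)]=im[int((i+.5)*k)]*.75; cv2.putText(im,str(178+i),(0,int((i+.5)*k)),0,.35,(255,0,0))
cv2.imwrite('pics/e7.png',im[:,:,::-1])
E
```

```text
time_s: 21.9
tcp_pos: [0.5146, 0.0022, 0.1071]
eef_rot: [-108.4, 90.0, 12.0]
contact_force: [-0.4, 2.6, -5.1]
gripper_width: 0.0136
t 21.9 tcp [0.5146 0.0022 0.1071] jawx -59.571674068585736 shift [-0.0379 -0.0749  0.1274] roll -0.0012509484851213287 deg -0.071674068585736 J [ 22.1321   9.9559 -26.3801   0.0022 -53.6541   8.295 ] F [-0.4408  2.5531 -5.0989] M [1.1833 0.1174 0.0709] w 0.013588372598875796
```

View pics/e7.png

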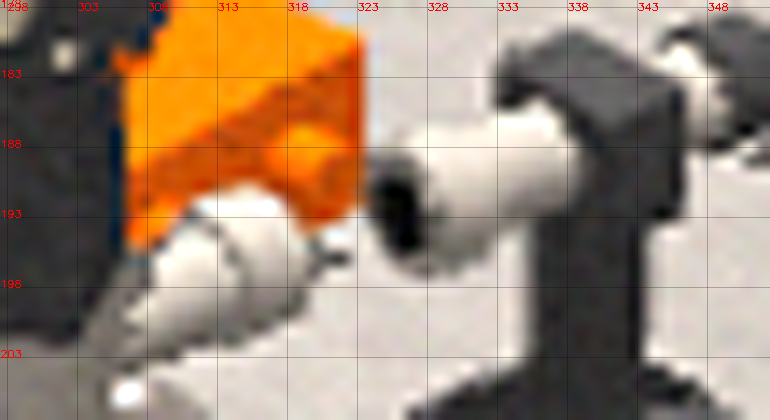

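```bash
python3 -m creep '{"jaw":[1,1,1,1,1,1,1,1,1,1],"translation":[[0,0,0],[0,0,0],[-0.004,0,0],[-0.008,0,0],[-0.01,0,0],[-0.016,0,0],[0,-0.018,0.03],[0,-0.018,0.03],[0,-0.018,0.03],[0,-0.018,0.03]],"roll":[-0.04,-0.04,0,0,0,0,0,0,0,0]}' 40
python3 - <<'E'
from h import *
plan([.5146,.0022,.145],-60)
t=snap('top','top15');t=t['image'];s=snap('side','side15')['image']
im=np.clip(t[120:230,250:350].astype(int)*1.2,0,255).astype(np.uint8);k=5.4
cv2.imwrite('pics/e8.png',cv2.resize(im,None,fx=k,fy=k,interpolation=cv2.INTER_CUBIC)[:,:,::-1])
cv2.imwrite('pics/e9.png',cv2.resize(s[160:230,260:360],None,fx=8,fy=8,interpolation=cv2.INTER_CUBIC)[:,:,::-1])
E
```

```text
time_s: 22.95
tcp_pos: [0.5047, 0.1429, 0.1463]
eef_rot: [-106.5, 89.9, 18.5]
contact_force: [0.6, -0.4, -4.0]
gripper_width: 0.0138
t 22.95 tcp [0.5047 0.1429 0.1463] jawx -55.05102484658755 shift [ 0.0013  0.0725 -0.121 ] roll 0.0863759110264387 deg 4.948975153412448 J [ 37.2783   8.576  -22.293    0.0246 -59.0689  -2.342 ] F [ 0.6321 -0.3603 -3.9736] M [-0.0254 -0.0519 -0.0277] w 0.01376598124406534
```

View pics/e8.png

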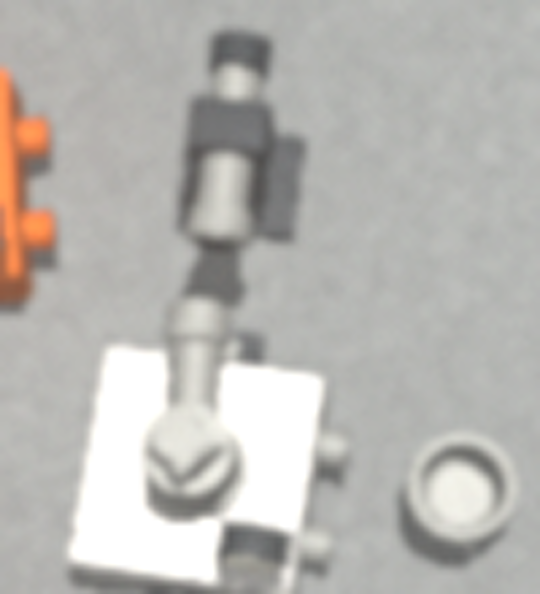

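View pics/e9.png

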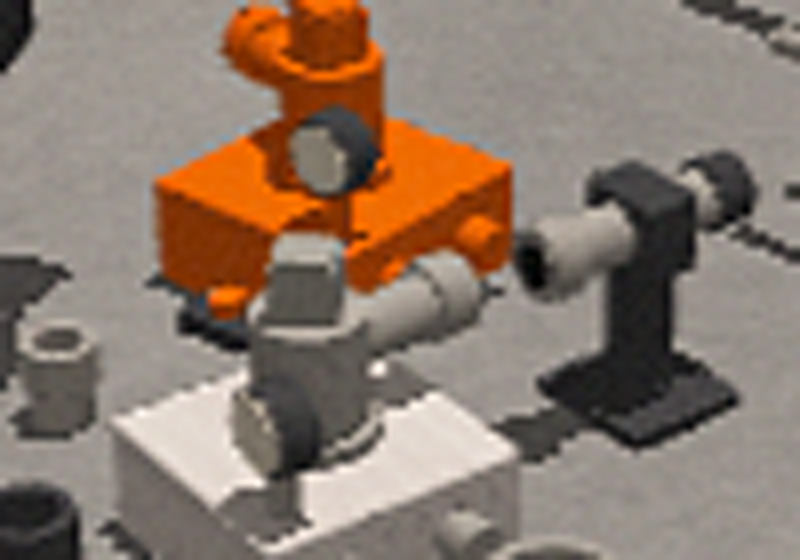

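The outlet collar is at e8 (201,318), almost in line with the pipe at (222,215). Now I'll measure the remaining angle.

```bash
python3 - <<'E'
from h import *
t=load('top15');im=t['image']
def z(im,x0,y0,w,h,k,f):
    o=cv2.resize(np.clip(im[y0:y0+h,x0:x0+w].astype(int)*1.1,0,255).astype(np.uint8),None,fx=k,fy=k,interpolation=cv2.INTER_CUBIC)
    for i in range(0,w,5): o[:,int((i+.5)*k)]=o[:,int((i+.5)*k)]*.75; cv2.putText(o,str(x0+i),(int((i+.5)*k),10),0,.35,(255,0,0))
    for i in range(0,h,5): o[int((i+.5)*k)]=o[int((i+.5)*k)]*.75; cv2.putText(o,str(y0+i),(0,int((i+.5)*k)),0,.35,(255,0,0))
    cv2.imwrite(f'pics/{f}.png',o[:,:,::-1])
z(im,268,170,36,48,12,'f1')
g=cv2.cvtColor(im,cv2.COLOR_RGB2GRAY).astype(int)
for r in list(range(124,166,3))+list(range(172,195)): print(r,g[r,278:304])
E
```

```text
124 [149 148 150 152 150 148 148 150 151 150 152 152 149 143 142 143 144 146 145 150 150 150 148 146 147 149]
127 [151 149 150 151 150 149 151 153 152 148 134 109  87  82  85  89  92  91  89  90  95 109 129 142 147 147]
130 [148 150 148 148 147 149 151 150 151 146 127  95  77  80  84  88  90  89  83  78  78  94 123 142 148 150]
133 [147 147 146 145 146 147 149 152 152 147 132 117 128 149 165 174 168 150 133 111  93 109 137 149 148 148]
136 [150 150 149 148 149 149 150 149 147 143 138 133 143 159 173 181 176 164 148 137 134 145 151 151 150 149]
139 [150 149 150 150 150 148 137 114  97  93  95  93  96  99 102 105 105 103 102 102 105 117 133 145 148 149]
142 [150 149 149 149 150 146 130 107  96  96  97  97  97  97  98  97  97  98  97  97  92  89 111 138 151 151]
145 [151 152 152 150 151 141 121 100  93  95  96  96  97  96  98 100  99 100 101 100  92  84  89 104 112 112]
148 [151 151 151 152 147 131 103  80  73  84 103 119 131 137 136 124 108  91  81  76  73  74  85  96  99  97]
151 [151 151 151 150 147 133 107  88  90 114 140 159 171 180 177 165 152 134 105  78  73  83  95  98 100  99]

[... 2269 characters left out ...]
226 220 216 211 208 209 204 192 180 175]
189 [229 229 210 167 146 155 170 181 182 171 156 148 172 212 233 235 234 234 234 233 233 232 230 228 223 218]
190 [231 229 209 164 145 154 171 181 181 169 154 147 171 214 232 235 234 234 235 235 235 236 236 235 235 234]
191 [231 229 204 156 141 156 172 183 181 169 153 148 176 218 232 234 234 233 234 234 235 235 235 235 235 235]
192 [230 228 200 153 140 155 173 184 182 168 152 151 186 227 236 236 235 235 235 235 235 235 235 235 235 235]
193 [230 227 200 153 141 158 175 183 180 167 152 152 191 230 237 236 236 236 236 236 236 236 236 236 236 236]
194 [231 228 203 162 154 167 179 185 182 173 159 155 189 229 234 234 235 235 235 236 236 237 237 237 237 238]
```

View pics/f1.png

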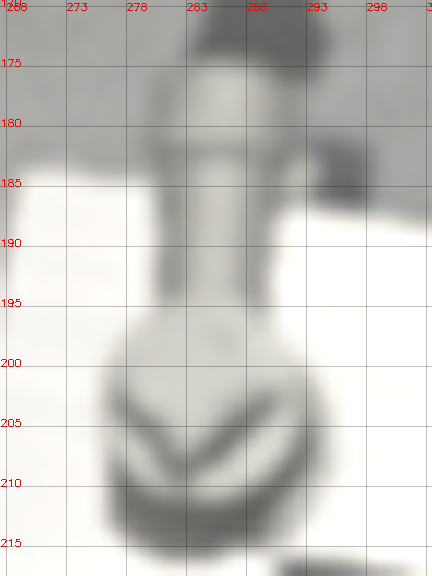

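```bash
python3 - <<'E'
from h import *
t=load('top15')
P=[onz(t,*p,.066) for p in[(290.45,160),(291.1,152.5),(293.1,134.5),(293.5,129)]]
A=np.array(P)[:,:2];b=np.polyfit(A[:,0],A[:,1],1);print('pipe',A.tolist(),np.degrees(np.arctan(b[0])),'y at .517',np.polyval(b,.517))
C=onz(t,286.4,178,.0667);print('collar',C,'pipe line y there',np.polyval(b,C[0]))
for r,c in[(188,285.65),(189,285.45),(192,285.2),(193,285.15)]: print(onz(t,c,r,.0667))
# hub top circle z~.083
print(proj(t,(.517,.001,.083)),proj(t,(.515,.001,.083)))
for p in[(276.6,203),(294.4,203),(283,209.2)]: print(onz(t,*p,.083))
E
```

```text
pipe [[0.6106349671973965, -0.009027409630726], [0.6271842349891799, -0.01026661350402501], [0.6673491270278761, -0.014219019138985912], [0.6797524798837811, -0.014985057277258955]] -5.103616929868537 y at .517 -0.0005828136130382258
collar [ 0.5712 -0.0009  0.0667] pipe line y there -0.005424070960862636
[0.5497 0.0004 0.0667]
[0.5475 0.0008 0.0667]
[0.5411 0.0013 0.0667]
[0.539  0.0014 0.0667]
(np.float64(284.56085753443415), np.float64(201.87051855111613)) (np.float64(284.5498234061378), np.float64(202.8327045533485))
[0.5147 0.0172 0.083 ]
[ 0.5146 -0.0191  0.083 ]
[0.5018 0.004  0.083 ]
```

```bash
python3 - <<'E'
from h import *
t=load('side15');im=t['image']
def z(im,x0,y0,w,h,k,f):
    o=cv2.resize(np.clip(im[y0:y0+h,x0:x0+w].astype(int)*1.4,0,255).astype(np.uint8),None,fx=k,fy=k,interpolation=cv2.INTER_CUBIC)
    for i in range(0,w,5): o[:,int((i+.5)*k)]=o[:,int((i+.5)*k)]*.75; cv2.putText(o,str(x0+i),(int((i+.5)*k),10),0,.35,(255,0,0))
    for i in range(0,h,5): o[int((i+.5)*k)]=o[int((i+.5)*k)]*.75; cv2.putText(o,str(y0+i),(0,int((i+.5)*k)),0,.35,(255,0,0))
    cv2.imwrite(f'pics/{f}.png',o[:,:,::-1])
z(im,288,175,68,45,11.7,'f2')
E
```

```text
(no output)
```

View pics/f2.png

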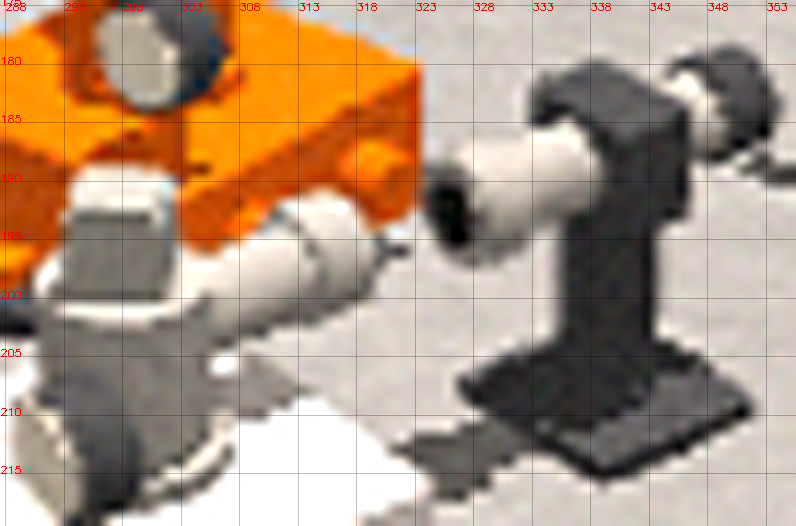

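```bash
python3 - <<'E'
from h import *
s=load('side15')
a=onz(s,326.4,192.5,.066);b=onz(s,350.3,183.3,.066);m=onz(s,346.9,184.5,.066);c=onz(s,317.6,195.9,.0667);h=onz(s,297.3,190.6,.104)
print(a,m,b,c,h)
for n,p,q in[('pipe',a,b),('pipe2',a,m),('ax-pipe',h,a),('ax-collar',h,c)]:
    d=q-p;print(n,np.degrees(np.arctan2(d[1],d[0])),np.hypot(*d[:2]))
for ang in(2,0,-2,-4,-6):
    r=np.radians(ang);print(ang,proj(s,(.517+.06*np.cos(r),-.001+.06*np.sin(r),.0667)))
print(proj(s,(.517,-.001,.1027)),proj(s,(.6017,-.0085,.066)),proj(s,(.68,-.015,.066)))
t0=load('top0');im=t0['image']
g=cv2.cvtColor(im,cv2.COLOR_RGB2GRAY)
for f,(x0,y0) in{'top0':(255,178),'top15':(272,168)}.items():
    o=cv2.resize(load(f)['image'][y0:y0+30,x0:x0+32],None,fx=16,fy=16,interpolation=cv2.INTER_CUBIC)
    for i in range(0,32,5): o[:,int((i+.5)*16)]=o[:,int((i+.5)*16)]*.75; cv2.putText(o,str(x0+i),(int((i+.5)*16),10),0,.35,(255,0,0))
    for i in range(0,30,5): o[int((i+.5)*16)]=o[int((i+.5)*16)]*.75; cv2.putText(o,str(y0+i),(0,int((i+.5)*16)),0,.35,(255,0,0))
    cv2.imwrite(f'pics/g_{f}.png',o[:,:,::-1])
E
```

```text
[ 0.5988 -0.0073  0.066 ] [ 0.6656 -0.0162  0.066 ] [ 0.6766 -0.0182  0.066 ] [ 0.5709 -0.0044  0.0667] [0.5103 0.     0.104 ]
pipe -7.993174142332952 0.0785471035201185
pipe2 -7.610684828964313 0.06734076116343533
ax-pipe -4.706158825614179 0.0888373303502471
ax-collar -4.162083193914893 0.06079858732752758
2 (np.float64(317.7610174513631), np.float64(194.2492372673344))
0 (np.float64(318.37641186168906), np.float64(194.5355838927337))
-2 (np.float64(318.9724567165134), np.float64(194.83341303157323))
-4 (np.float64(319.54842621151334), np.float64(195.14245464932813))
-6 (np.float64(320.1036068963568), np.float64(195.46242551308316))
(np.float64(299.78322932530455), np.float64(190.22387728248958)) (np.float64(327.56363994998276), np.float64(192.260308120037)) (np.float64(350.21842862655205), np.float64(182.463683326302))
```

View pics/g_top0.png

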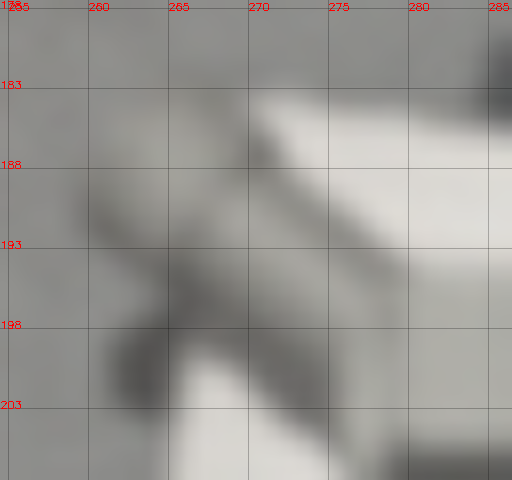

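View pics/g_top15.png

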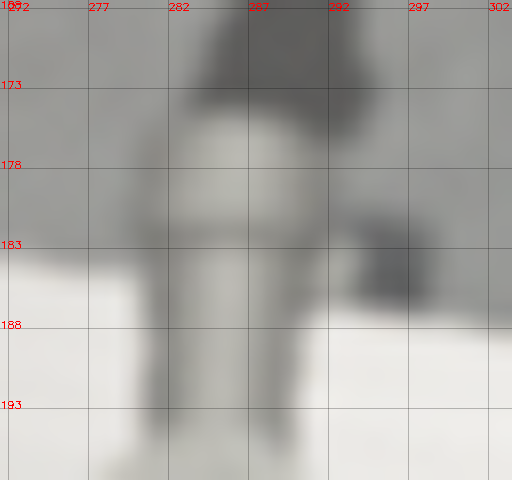

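```bash
python3 - <<'E'
from h import *
g=cv2.cvtColor(load('top15')['image'],cv2.COLOR_RGB2GRAY).astype(int)
print('    ',np.arange(272,300))
for r in range(194,218): print(r,g[r,272:300])
s=cv2.cvtColor(load('side15')['image'],cv2.COLOR_RGB2GRAY).astype(int)
print('    ',np.arange(286,312))
for r in range(186,218): print(r,s[r,286:312])
E
```

```text
[272 273 274 275 276 277 278 279 280 281 282 283 284 285 286 287 288 289 290 291 292 293 294 295 296 297 298 299]
194 [229 229 229 230 230 230 231 228 203 162 154 167 179 185 182 173 159 155 189 229 234 234 235 235 235 236 236 237]
195 [227 228 228 229 230 230 229 226 205 177 174 181 186 188 190 186 175 166 191 226 233 233 233 232 234 235 235 234]
196 [226 226 227 227 228 227 223 214 198 186 187 187 190 189 191 192 189 183 200 226 233 233 233 233 233 233 232 233]
197 [225 226 226 226 226 222 212 199 192 188 189 189 189 186 186 190 193 194 205 223 232 234 234 234 234 234 234 233]
198 [226 226 227 225 222 213 199 192 191 189 190 190 190 188 184 187 194 200 204 215 224 230 234 234 235 235 234 235]
199 [227 227 228 226 220 202 190 187 189 189 191 190 192 191 187 188 194 198 201 205 214 223 230 234 234 235 234 235]
200 [228 228 228 225 210 189 181 186 190 191 192 191 193 191 191 190 192 194 197 198 198 208 223 232 233 233 233 234]
201 [230 230 230 225 202 179 175 186 191 192 192 193 192 192 191 190 187 187 188 189 184 188 211 228 231 233 233 232]
202 [229 230 229 224 197 165 163 180 191 1
[... 4776 characters left out ...]
 83  93  89  81 144 142 216 226 229 227]
212 [216 220 176 125 113 115 110 126  75  58  56  57  57  54  85  86  86  89  90  73 168 176 222 224 218 218]
213 [220 218 202 129 118 113 112 166  77  47  54  56  56  45  73  89  87  83  68 166 176  88 209 220 217 218]
214 [220 221 224 139 115 115 113 114 106  59  50  47  50  42  71  81  75  66 170 173 118 106 207 220 221 219]
215 [220 221 225 132 110 113 120 119  91  53  40  42  41  34  60  74 174 179 148  89  76 207 218 218 218 221]
216 [218 222 222 228 139 107 113 116 104  49  31  33  36  27 108 140  90  83  75  72 174 219 219 214 216 219]
217 [216 217 222 223 183 120 109 115 102  48  32  30  27  38  76  80  71  72 136 217 226 223 221 218 216 213]
```

```bash
python3 -m creep '{"jaw":[1,1,1,1,1,1,1,1,1,1],"translation":[[0,0.018,-0.03],[0,0.018,-0.03],[0,0.018,-0.03],[0,0.018,-0.03],[0,0,0],[0.006,0,0],[0.006,0,0],[0.004,0,0],[0,0,0],[0,0,0]],"roll":[0,0,0,0,0,0,0,0,0,0]}' 40
python3 -c "
from h import *
plan([.5146,.0025,.118],-59.6)"
```

```text
time_s: 24.05
tcp_pos: [0.5145, 0.0027, 0.1289]
eef_rot: [89.7, 90.0, -145.2]
contact_force: [0.2, -0.1, -2.9]
gripper_width: 0.0139
t 24.05 tcp [0.5145 0.0027 0.1289] jawx -54.93172852776044 shift [ 0.0109  0.0001 -0.0002] roll 0.08147670756750326 deg 4.668271472239553 J [ 22.1969   8.6532 -24.7356   0.0075 -56.6394  12.8672] F [ 0.1589 -0.0884 -2.9436] M [-0.0102  0.1348  0.0338] w 0.013887892147807265
```

```bash
python3 -m creep '{"jaw":[1,1,1,1,1,1,1,1,1,1],"translation":[[0.002,0,0],[0.002,0,0],[0.002,0,0],[0.002,0,0],[0.001,0,0],[0.001,0,0],[0.001,0,0],[0,0,0],[0,0,0],[0,0,0]],"roll":[0,0,0,0,0,0,0,0,0,0]}' 40
python3 -c "
from h import *
plan([.5146,.0025,.107],-59.6)"
```

```text
time_s: 25.05
tcp_pos: [0.5146, 0.0022, 0.1181]
eef_rot: [-117.5, 90.0, 7.5]
contact_force: [-0.2, -0.4, -4.0]
gripper_width: 0.0138
t 25.05 tcp [0.5146 0.0022 0.1181] jawx -54.99340582387657 shift [ 0.0111 -0.0002  0.0002] roll 0.08040023567654929 deg 4.606594176123423 J [ 22.1296   9.2758 -25.5673   0.0023 -55.1498  12.8757] F [-0.1627 -0.4281 -3.9657] M [-0.0485  0.1708 -0.0116] w 0.013765074899306637
```

```bash
python3 -m creep '{"jaw":[1,1,1,1,1,1,1,1,1,1],"translation":[[0.002,0,0],[0.002,0,0],[0.002,0,0],[0.002,0,0],[0.001,0,0],[0.001,0,0],[0.001,0,0],[0,0,0],[0,0,0],[0,0,0]],"roll":[0,0,0,0,0,0,0,0,0.03,0.03]}' 40
python3 -c "
from h import *
plan([.5146,.0025,.107],-62.8)"
```

```text
time_s: 26.05
tcp_pos: [0.5146, 0.0024, 0.1071]
eef_rot: [-66.7, 90.0, 54.7]
contact_force: [0.0, 0.7, -3.9]
gripper_width: 0.0139
t 26.05 tcp [0.5146 0.0024 0.1071] jawx -58.58960144645647 shift [ 0.0001 -0.0001  0.0001] roll 0.07348531758054155 deg 4.210398553543541 J [ 22.1364   9.9531 -26.3766  -0.0149 -53.6515   9.2828] F [ 0.0251  0.7021 -3.865 ] M [0.5649 0.1641 0.0351] w 0.013890893471806201
```

```bash
python3 -m creep '{"jaw":[1,1,1,1,1,1,1,1,1,1],"translation":[[0,0,0],[0,0,0],[0,0,0],[0,0,0],[0,0,0],[0,0,0],[0,0,0],[0,0,0],[0,0,0],[0,0,0]],"roll":[0.02,0.02,0.02,0.012,0,0,0,0,0,0]}' 40
python3 - <<'E'
from h import *
plan([.5146,.0025,.107],-62.8)
s=snap('side','side16')['image']
o=cv2.resize(np.clip(s[178:208,298:353].astype(int)*1.4,0,255).astype(np.uint8),None,fx=14,fy=14,interpolation=cv2.INTER_CUBIC)
cv2.imwrite('pics/h1.png',o[:,:,::-1])
E
```

```text
time_s: 27.05
tcp_pos: [0.5146, 0.0023, 0.1071]
eef_rot: [-69.1, 90.0, 48.3]
contact_force: [0.4, 2.4, -4.4]
gripper_width: 0.0139
t 27.05 tcp [0.5146 0.0023 0.1071] jawx -62.554842700601085 shift [ 0.0001 -0.0001  0.0002] roll 0.004278802059808277 deg 0.24515729939889752 J [ 22.1323   9.9592 -26.3812  -0.0047 -53.6519   5.3156] F [ 0.4142  2.3677 -4.4368] M [ 1.1956 -0.0967  0.0331] w 0.013934617784506978
```

View pics/h1.png

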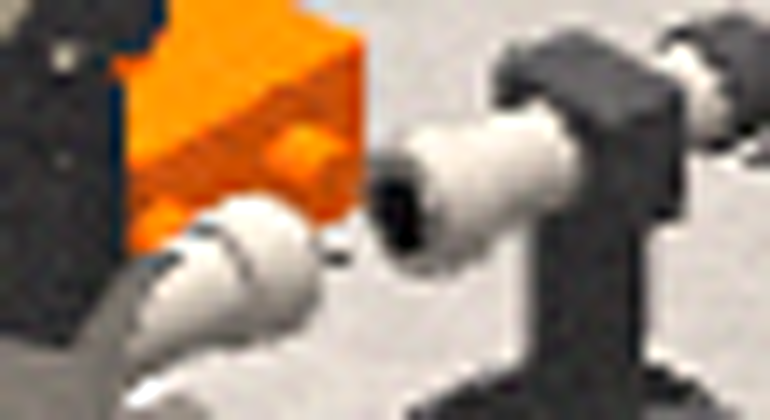

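```bash
python3 -m creep '{"jaw":[1,1,1,1,1,1,1,1,1,1],"translation":[[0,0,0],[0,0,0],[-0.004,0,0],[-0.008,0,0],[-0.01,0,0],[-0.016,0,0],[0,-0.018,0.03],[0,-0.018,0.03],[0,-0.018,0.03],[0,-0.018,0.03]],"roll":[-0.04,-0.04,0,0,0,0,0,0,0,0]}' 40
python3 - <<'E'
from h import *
plan([.5146,.0023,.145],-58)
t=snap('top','top17')['image'];s=snap('side','side17')['image']
g=cv2.cvtColor(t,cv2.COLOR_RGB2GRAY).astype(int)
for r in [151,154,157,160]+list(range(176,195)): print(r,g[r,278:304])
cv2.imwrite('pics/h2.png',cv2.resize(t[120:220,260:320],None,fx=6,fy=6,interpolation=cv2.INTER_CUBIC)[:,:,::-1])
cv2.imwrite('pics/h3.png',cv2.resize(np.clip(s[175:220,288:356].astype(int)*1.4,0,255).astype(np.uint8),None,fx=11.7,fy=11.7,interpolation=cv2.INTER_CUBIC)[:,:,::-1])
E
```

```text
time_s: 28.1
tcp_pos: [0.5118, 0.1431, 0.1462]
eef_rot: [-116.0, 90.0, 6.0]
contact_force: [1.1, 0.3, -3.9]
gripper_width: 0.0136
t 28.1 tcp [0.5118 0.1431 0.1462] jawx -58.0302315102449 shift [ 0.0012  0.0722 -0.1209] roll -0.0005276393916239528 deg -0.030231510244902893 J [ 36.7951   9.2542 -21.4692   0.0226 -59.244   -4.8369] F [ 1.0847  0.2606 -3.9108] M [-0.0226 -0.0669 -0.0079] w 0.013599839012442496
151 [151 151 150 150 146 132 109  89  90 114 141 159 172 180 178 166 152 134 107  79  73  84  95 101 101  99]
154 [154 151 152 149 140 119  95  80  97 124 148 164 174 182 175 161 146 124  94  74  74  85  97 102 100  99]
157 [152 154 155 151 135 106  82  92 117 141 156 167 175 177 170 158 141 117  87  73  77  90 100 103 103 102]
160 [153 151 151 148 132 107 103 125 147 158 166 173 176 176 171 162 150 134 111  89  89  98 103 103 103 107]
176 [155 156 154 148 141 138 142 152 162 170 174 171 156 138 122 114 129 149 156 155 155 155 155 154 153 152]
177 [157 156 154 146 137 138 149 161 170 179 183 180 168 154 138 131 138 152 156 156 154 153 153 152 151 151]
178 [158 157 155 144 136 142 1
[... 1139 characters left out ...]
224 222 215 211 209 210 203 192 181 175]
189 [230 230 228 207 166 149 158 174 185 182 168 152 151 183 225 234 235 235 234 233 233 233 231 227 224 220]
190 [231 231 229 207 164 146 160 175 186 181 166 151 151 189 228 236 235 235 235 235 235 236 236 235 235 234]
191 [230 232 230 206 159 146 160 177 187 179 164 148 149 190 228 236 234 234 234 234 235 235 235 235 236 236]
192 [229 231 228 203 158 147 161 178 187 179 163 147 150 191 231 236 236 235 235 235 235 235 235 235 235 236]
193 [230 230 227 204 161 150 163 178 185 177 160 147 153 195 231 236 237 236 236 237 237 237 236 236 236 237]
194 [231 231 228 206 171 160 170 182 185 178 162 147 158 199 230 235 235 236 236 236 236 237 237 237 238 238]
```

View pics/h2.png

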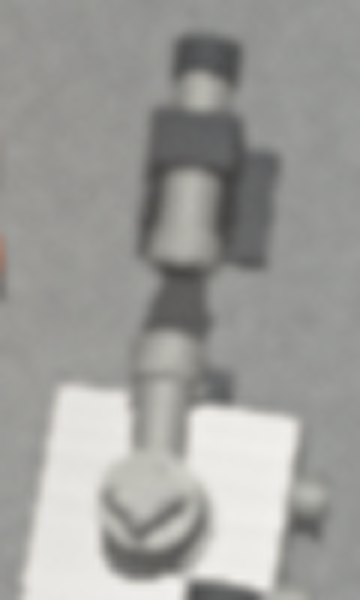

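View pics/h3.png

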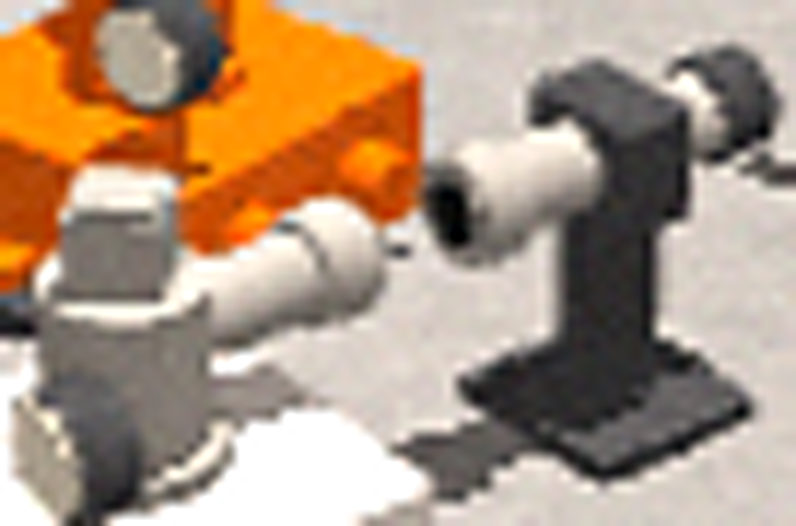

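```bash
python3 - <<'E'
from h import *
t=load('top17');s=load('side17')
def z(im,x0,y0,w,h,k,f):
    o=cv2.resize(np.clip(im[y0:y0+h,x0:x0+w].astype(int)*1.2,0,255).astype(np.uint8),None,fx=k,fy=k,interpolation=cv2.INTER_CUBIC)
    for i in range(0,w,5): o[:,int((i+.5)*k)]=o[:,int((i+.5)*k)]*.75; cv2.putText(o,str(x0+i),(int((i+.5)*k),10),0,.35,(255,0,0))
    for i in range(0,h,5): o[int((i+.5)*k)]=o[int((i+.5)*k)]*.75; cv2.putText(o,str(y0+i),(0,int((i+.5)*k)),0,.35,(255,0,0))
    cv2.imwrite(f'pics/{f}.png',o[:,:,::-1])
z(t['image'],385,185,40,45,12,'i1');z(s['image'],362,240,50,55,11,'i2')
E
```

```text
(no output)
```

View pics/i1.png

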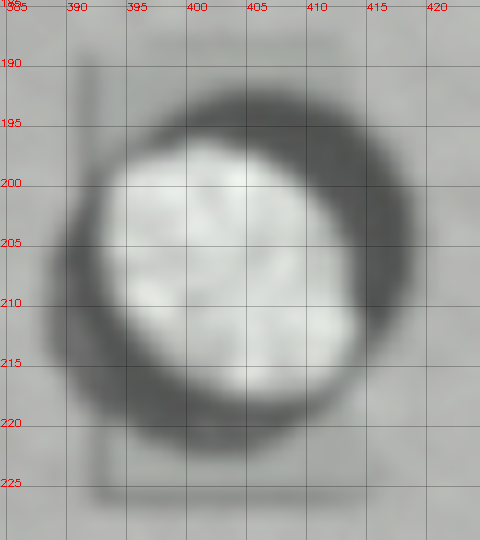

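View pics/i2.png

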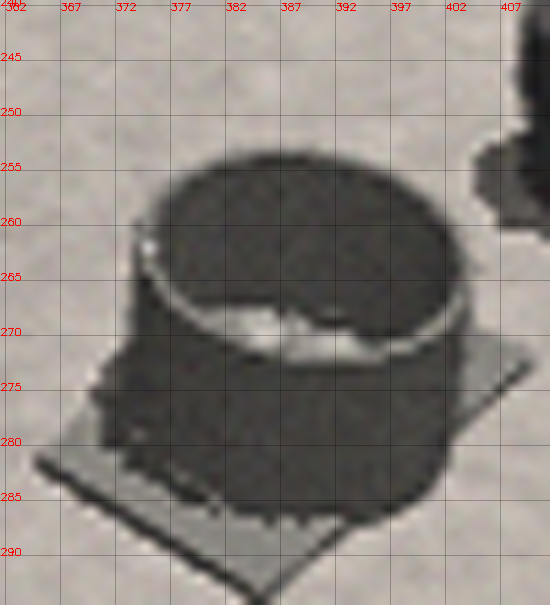

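```bash
python3 - <<'E'
from h import *
t=load('top17');s=load('side17')
print(onz(s,388,262.3,.04),onz(t,405.2,206,.04))
plan([.5155,-.2590,.150],-22.5)
E
```

```text
[ 0.5142 -0.2554  0.04  ] [ 0.5151 -0.2537  0.04  ]
t 28.2 tcp [0.5124 0.1454 0.1461] jawx -57.84129963884118 shift [-0.0042  0.2126 -0.344 ] roll -0.6168220406316615 deg -35.34129963884118 J [ 36.9538   9.339  -21.3734   0.0133 -59.1991  -4.8019] F [-0.3936  0.0895 -3.1048] M [-0.0895  0.1362  0.0164] w 0.013658270232306249
```

```bash
python3 -m creep '{"jaw":[1,1,1,1,1,1,1,1,1,1],"translation":[[-0.005,0.01,-0.017],[-0.005,0.018,-0.029],[0,0.023,-0.037],[0,0.025,-0.04],[0,0.025,-0.04],[0,0.025,-0.04],[0,0.025,-0.04],[0,0.023,-0.037],[0,0.018,-0.029],[0,0.01,-0.017]],"roll":[0,0,0,0,0,0,0,0,0,0]}' 40
python3 -c "
from h import *
plan([.514,-.2555,.1],-22.5)"
```

```text
time_s: 29.2
tcp_pos: [0.5126, -0.2444, 0.1558]
eef_rot: [104.1, 90.0, -134.1]
contact_force: [-0.0, 0.7, -4.4]
gripper_width: 0.0139
t 29.2 tcp [ 0.5126 -0.2444  0.1558] jawx -58.137279138881695 shift [ 0.0558  0.0047 -0.0102] roll -0.6219878574257751 deg -35.637279138881695 J [ -5.7257  12.2183 -16.3308   0.0338 -61.4743  37.5722] F [-0.034   0.6805 -4.3597] M [0.058  0.133  0.0858] w 0.013909150074428776
```

```bash
python3 -m creep '{"jaw":[1,1,1,1,1,1,1,1,1,1],"translation":[[0,0.0047,-0.0102],[0.01,0,0],[0.01,0,0],[0.01,0,0],[0.01,0,0],[0.01,0,0],[0.005,0,0],[0,0,0],[0,0,0],[0,0,0]],"roll":[-0.1,-0.12,-0.12,-0.12,-0.1,-0.06,0,0,0,0]}' 40
python3 - <<'E'
from h import *
plan([.514,-.2555,.07],-22.5)
s=snap('side','side18')['image']
cv2.imwrite('pics/j1.png',cv2.resize(np.clip(s[200:300,345:445].astype(int)*1.5,0,255).astype(np.uint8),None,fx=6,fy=6,interpolation=cv2.INTER_CUBIC)[:,:,::-1])
E
```

```text
time_s: 30.2
tcp_pos: [0.5154, -0.2527, 0.1008]
eef_rot: [-175.9, 89.9, -18.4]
contact_force: [-0.2, 0.2, -2.9]
gripper_width: 0.0141
t 30.2 tcp [ 0.5154 -0.2527  0.1008] jawx -22.497078590928254 shift [0.0308 0.0031 0.0002] roll 5.098820709959867e-05 deg 0.002921409071745984 J [ -6.5899  15.6363 -19.6544   0.014  -54.6545  74.0847] F [-0.1544  0.2208 -2.8908] M [-0.0932  0.1391  0.0137] w 0.01405883619545679
```

View pics/j1.png

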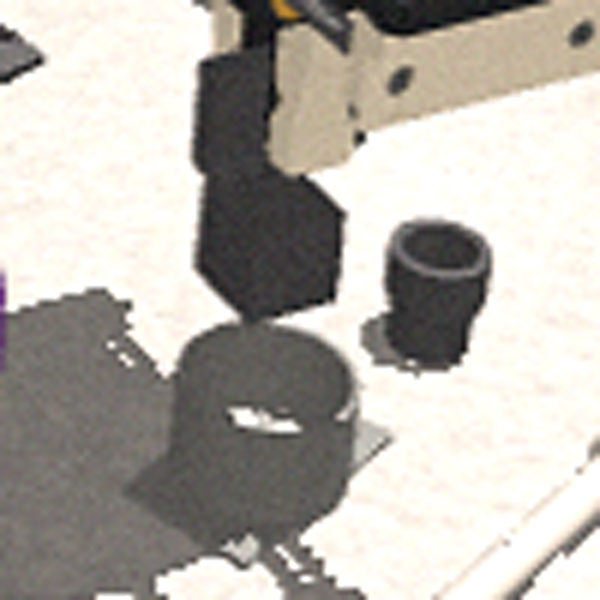

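```bash
python3 - <<'E'
from h import *
s=load('side18')
print(onz(s,389.4,246.8,.0764),onz(s,345+266/6-.5,200+376/6-.5,.04))
E
```

```text
[ 0.5156 -0.254   0.0764] [ 0.5157 -0.2563  0.04  ]
```

```bash
python3 -m creep '{"jaw":[1,1,1,1,1,1,1,1,1,1],"translation":[[0,0.0025,-0.0005],[0,0,0],[0.01,0,0],[0.012,0,0],[0.012,0,0],[0.01,0,0],[0.01,0,0],[0.006,0,0],[0.004,0,0],[0,0,0]],"roll":[0,0,0,0,0,0,0,0,0,0]}' 40
python3 - <<'E'
from h import *
plan([.514,-.2555,.03],-22.5)
s=snap('side','side19')['image']
cv2.imwrite('pics/j2.png',cv2.resize(np.clip(s[200:300,345:445].astype(int)*1.5,0,255).astype(np.uint8),None,fx=6,fy=6,interpolation=cv2.INTER_CUBIC)[:,:,::-1])
E
```

```text
time_s: 31.25
tcp_pos: [0.5142, -0.255, 0.0355]
eef_rot: [13.4, 89.9, 171.0]
contact_force: [-0.6, -0.1, -3.1]
gripper_width: 0.0136
t 31.25 tcp [ 0.5142 -0.255   0.0355] jawx -22.450681259652356 shift [0.0055 0.0006 0.    ] roll 0.0008607744020025616 deg 0.04931874034764405 J [ -6.856   19.9459 -23.5805  -0.0027 -46.5244  74.4071] F [-0.5991 -0.0866 -3.138 ] M [-0.0366  0.1991 -0.0437] w 0.013625849065408646
```

View pics/j2.png

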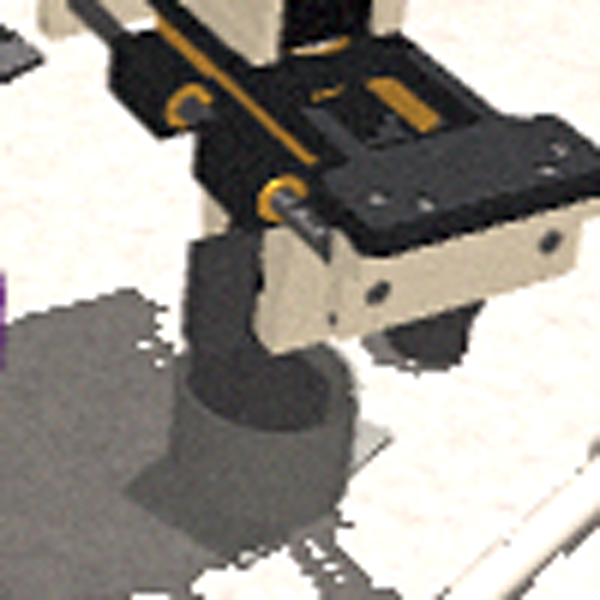

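The key is inside the cup with no contact. I'll lower it until the floor takes the weight.

```bash
python3 -m creep '{"jaw":[1,1,1,1,1,1,1,1,1,1],"translation":[[0.001,0,0],[0.001,0,0],[0.001,0,0],[0.001,0,0],[0.001,0,0],[0.001,0,0],[0,0,0],[0,0,0],[0,0,0],[0,0,0]],"roll":[0,0,0,0,0,0,0,0,0,0]}' 40
python3 -c "
from h import *
plan([.514,-.2555,.03],-22.5)"
```

```text
time_s: 32.3
tcp_pos: [0.5145, -0.2551, 0.0301]
eef_rot: [172.0, 90.0, -30.5]
contact_force: [0.6, -0.5, -4.1]
gripper_width: 0.0139
t 32.3 tcp [ 0.5145 -0.2551  0.0301] jawx -22.450075299484524 shift [0.0001 0.0006 0.0003] roll 0.0008713504020671614 deg 0.049924700515475706 J [ -6.8568  20.328  -23.8876   0.0014 -45.7821  74.4057] F [ 0.6157 -0.5277 -4.0742] M [-0.0649  0.1104  0.0253] w 0.013880258837991346
```

```bash
python3 -m creep '{"jaw":[1,1,1,1,1,1,1,1,1,1],"translation":[[0.0005,0,0],[0.0005,0,0],[0.0005,0,0],[0.0005,0,0],[0,0,0],[0,0,0],[0,0,0],[0,0,0],[0,0,0],[0,0,0]],"roll":[0,0,0,0,0,0,0,0,0,0]}' 40
python3 -c "
from h import *
plan([.514,-.2555,.03],-22.5)"
```

```text
time_s: 33.3
tcp_pos: [0.5146, -0.2551, 0.0284]
eef_rot: [177.7, 90.0, -24.8]
contact_force: [-2.8, 2.3, 6.0]
gripper_width: 0.0137
t 33.3 tcp [ 0.5146 -0.2551  0.0284] jawx -22.440996464328748 shift [-0.0016  0.0006  0.0004] roll 0.001029805967781269 deg 0.05900353567125194 J [ -6.8535  20.4457 -23.9845   0.0075 -45.5533  74.4073] F [-2.7804  2.3088  5.9645] M [ 0.7463  1.2021 -0.0405] w 0.013663239297972717
```

The key is on the floor (+6 N). Releasing and lifting off now.

```bash
python3 -m creep '{"jaw":[0.7,0.5,0.3,0.2,0.1,0,0,0,0,0],"translation":[[-0.0004,0,0],[0,0,0],[0,0,0],[0,0,0],[0,0,0],[0,0,0],[0,0,0],[0,0,0],[-0.003,0,0],[-0.006,0,0]],"roll":[0,0,0,0,0,0,0,0,0,0]}' 20
python3 -c "
from h import *
plan([.514,-.2555,.03],-22.5)"
```

```text
time_s: 34.3
tcp_pos: [0.5142, -0.255, 0.0374]
eef_rot: [13.0, 89.9, 170.5]
contact_force: [-0.0, -0.1, -0.5]
gripper_width: 0.0439
t 34.3 tcp [ 0.5142 -0.255   0.0374] jawx -22.45158336558572 shift [ 0.0074  0.0005 -0.0001] roll 0.0008450296832635941 deg 0.04841663441428068 J [ -6.8549  19.8036 -23.4835  -0.0032 -46.7635  74.4055] F [-0.0469 -0.0982 -0.4583] M [-0.0743  0.1363  0.0214] w 0.043905664349818144
```

```bash
python3 -m creep '{"jaw":[0,0,0,0,0,0,0,0,0,0],"translation":[[-0.012,0,0],[-0.02,0,0],[-0.03,0,0],[-0.03,0,0],[-0.03,0,0],[-0.02,0,0],[-0.01,0,0],[0,0,0],[0,0,0],[0,0,0]],"roll":[0,0,0,0,0,0,0,0,0,0]}' 20
python3 - <<'E'
from h import *
plan([.514,-.2555,.03],-22.5)
s=snap('side','side20')['image']
cv2.imwrite('pics/k1.png',cv2.resize(np.clip(s[160:310,240:480].astype(int)*1.3,0,255).astype(np.uint8),None,fx=3.3,fy=3.3,interpolation=cv2.INTER_CUBIC)[:,:,::-1])
E
```

```text
time_s: 35.3
tcp_pos: [0.5137, -0.2548, 0.1881]
eef_rot: [6.7, 89.9, 164.3]
contact_force: [-0.7, 0.1, -0.1]
gripper_width: 0.0435
t 35.3 tcp [ 0.5137 -0.2548  0.1881] jawx -22.45287175796608 shift [ 0.1581  0.0005 -0.0009] roll 0.0008225429941687061 deg 0.04712824203392074 J [ -6.8526  11.3994 -12.9071  -0.0222 -65.8231  74.4088] F [-0.722   0.1045 -0.0964] M [-0.041   0.1967  0.0003] w 0.04350192561866602
```

View pics/k1.png

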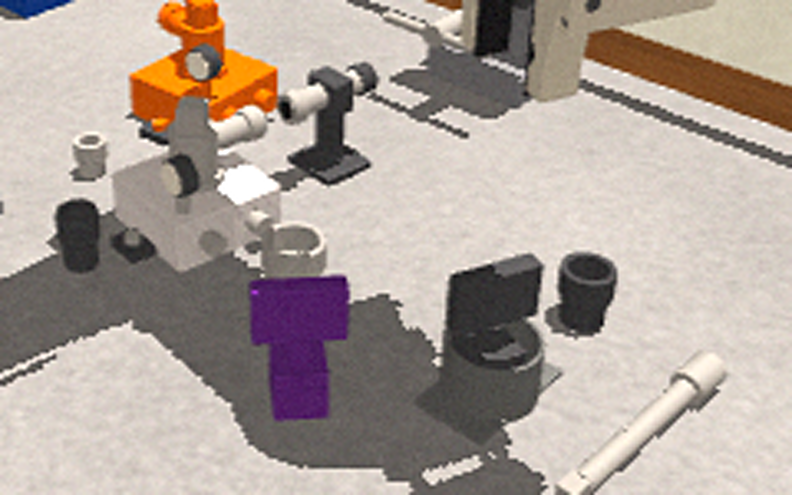

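```bash
python3 - <<'E'
from h import *
st=get_state();print(st['time_s'],st['contact_force'],st['qd'])
a=load('side0')['image'].astype(int);b=load('side20')['image'].astype(int)
t=load('top17');t0=load('top0')
d=np.abs(t['image'].astype(int)-t0['image'].astype(int)).max(2)
for n,(u,v) in dict(wide=(335,211),tall=(275,250),small=(235,213),black=(405,163),ext=(443,195)).items(): print(n,np.percentile(d[v-12:v+12,u-12:u+12],[50,90]))
print(close_job())
E
```

```text
35.35 [-0.0107  0.7265 -0.6054] [ 0.0605  0.0167  0.2007  0.0787 -0.1174  0.0639]
wide [16. 19.]
tall [14. 15.]
small [13. 57.]
black [12. 16.]
ext [15. 17.]
the job is handed in; nothing more can be done
None
```

The elbow now faces the pipe to within about 1 to 1.5°, and the key is standing in its cup again. I handed the job in at about 35 s.

**Turning:** I fitted the key on the elbow's square head and turned the elbow clockwise with the key only, in stages. I lifted the key once to measure and once more to check. Turning it back to free it stayed inside its play, so the thread should not have been backed off. The readings I took showed at most 3 N sideways and 7 N vertically on the head. On the cup floor the key pushed with 6 N.

**Last checks:**
- **Outlet angle:** The top view put the outlet about 1 to 1.5° short of the pipe. The side view, which is less precise, put it on the line or up to 2° past. The two views disagree, so I stopped there and did not risk overshooting.
- **Key:** The last side picture shows it upright in the cup with the gripper open and clear above it.
- **Sockets and extension bar:** All five were still in place in the top view taken before I returned the key. Pixel changes there were small, except around the small socket, which I put down to the arm's shadow and did not check further. The last side picture shows all four sockets and the bar standing where they were, judged by eye.

**Fingertip offset:** The pictures and a test closing showed the real fingertips about 33 mm above the reported tool point. I corrected the grasp heights for this.

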